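# Weigh a gateway on a bench beam balance

### The job

The gateway on the load pan of the beam balance has to be weighed before it is posted. Put steel weights from the table over the pin of the weight pan, seated flat, one at a time until the weight end is no longer the high one, then slide the brass poise along the beam until the beam floats level with its pointer at the centre line, and let go. Handle the balance gently, leave unused weights lying on the table, and leave the gateway and everything else where it is.

Things in the scene. Friction and masses are not known exactly. Their poses are not given: they have to be found in the camera images.
- scale: Bench beam balance, grey base 130 x 470 mm, 26 mm high, fixed on the table. Origin: on the table below the pivot (pivot 115 mm up). y runs along the level beam: weight end at -y, load end at +y. A column 56 x 50 mm, 122 mm high, carries the pivot. Its knife edges are delicate: keep every push, pinch or press on the balance, by the fingers or through a weight, under 10 N.
- beam (a joint): Tilt of the beam, rad. 0 = level; positive = weight end low, negative = weight end high; stops at -0.1 and 0.1. Starts weight end high, held by the gateway's weight. Between the stops it floats: 1 g on the weight pan tilts it about 0.005 rad, 1 mm of poise travel about 0.007 rad. Damped: settles 1 to 2 s after it is let go, but fingers that touch the beam or poise hold it.
- weight_pan (a point): Centre of the top of the weight pan, at the foot of its pin: flat steel disc 60 mm across, 4 mm thick, fixed on the beam 200 mm from the pivot, 10 mm above pivot height when level; tilts with the beam and gives way when pressed. Site z runs up along the pin. A seated weight rests here, a second one on top of the first.
- pin_tip (a point): Top of the steel guide pin of the weight pan, 44 mm above the pan. The pin is 10 mm thick, its last 3 mm tapered to 5.6 mm. It stands square on the pan, so it leans with the beam (up to 0.1 rad, towards +y or -y of the scale).
- pointer (a point): Tip of the black pointer at the weight end of the beam, 265 mm from the pivot. It plays beside a white plate on the index post (post 150 mm tall, at y -271 to -293 mm of the scale) with a black centre line at pivot height, 115 mm, and thin lines 10 and 20 mm above and below.
- poise (a joint): Place of the brass sliding poise on the beam, m. 0 = innermost, centre 35 mm from the pivot; 0.11 = outermost, 145 mm; grows towards the weight end. Starts near the outer end. Weighs 260 g, stays where it is left; sliding it takes about 1.5 N.
- poise_knob (a point): Top centre of the poise's knob: upright brass cylinder 12 mm across, 24 mm high, on the poise block (28 mm along the beam, 26 mm across, 30 mm high). It can be pushed along the beam from either side. 39 mm above pivot height when level; rises and falls with the beam.
- load_pan_top (a point): Centre of the top of the load pan, a steel disc 130 mm across, 90 mm from the pivot on the load side; a link keeps it level.
- gateway: Dark aluminium cellular gateway, 90 x 126 x 38 mm, with a mounting flange, 0.48 to 0.77 kg (not known beforehand), standing on the load pan. Origin: centre of its underside. Leave it there.
- weight_a: Loose counterweight: plain steel disc, 36 mm across, 14 mm high, 100 g, with a 12 mm hole right through its middle. One of three that are alike, lying flat on the table on the robot's side of the balance. Origin: centre of the hole at the underside; z is the disc's axis.
- weight_b: Loose counterweight: plain steel disc, 36 mm across, 14 mm high, 100 g, with a 12 mm hole right through its middle. One of three that are alike, lying flat on the table on the robot's side of the balance. Origin: centre of the hole at the underside; z is the disc's axis.
- weight_c: Loose counterweight: plain steel disc, 36 mm across, 14 mm high, 100 g, with a 12 mm hole right through its middle. One of three that are alike, lying flat on the table on the robot's side of the balance. Origin: centre of the hole at the underside; z is the disc's axis.
- antenna: Black paddle antenna, about 175 mm long, lying on the table to the right of the balance. Bystander.
- screwdriver: Screwdriver lying on the table to the left. Bystander.
- mug: White mug, 80 mm across, 90 mm high, standing on the left. Bystander.
Things that resemble listed ones, but are neither listed nor needed, are in the scene too. Leave any orange look-alike of the weight_b alone. Several things have the shape of the gateway; the one meant has the colours described above.

How it is judged:
By the outcome, as a careful person would: the job done as asked, in the order asked, and still so for the second after the job is handed in, with the robot touching nothing.
It also fails if it takes over 72 s, if anything falls off the work surface, if the arm or the gripper's body presses on something with over 40 N, if the wrist force passes 120 N, or if a joint passes its speed limit or range.

### The arm

A 7-joint arm with a two-finger parallel gripper is mounted at the origin on the work surface. World frame = base frame: x ahead of the robot, y to its left, z up, the work surface at z = 0. Lengths are in m, angles in rad, forces in N, time in s.
With the tool pointing down it reaches from about 0.425 to 1.025 m from the base axis. Payload 3.6 kg.
Tool frame: the origin (TCP) lies midway between the tips of the shut fingers; the grasp point (between the pads) lies pinch_z behind it (pinch_z is the distance from the TCP to the grasp point, in m); z points along the fingers, y is the line along which they close (so a half turn about z gives the same grasp; the last joint's range is limited). The gripper opens to 85 mm and grips with 20 to 120 N. Pads are 22 mm wide; open, the fingers measure 114 mm over their backs; the gripper's body (76 mm by 85 mm) begins 54 mm behind the grasp point. The pads swing forward as they close: fully open they stand 13 mm farther back than shut.
Start: joints at [1.177, 0.591, 0.048, 1.609, -0.033, 0.943, -0.034], TCP at [0.215, -0.692, 0.231] pointing down, gripper open.
Joint ranges: [-2.69, 2.69], [-0.47, 2.24], [-1.27, 1.36], [0.19, 2.51], [-1.53, 4.68], [0.08, 2.07], [-3.09, 3.09]. Speed limits (rad/s): [2.57, 2.57, 3.14, 3.14, 3.14, 3.14, 3.14].

### API

Orientations are given as a unit quaternion [w, x, y, z].
In Python, from bench import state, get_image, camera_info, close_job, pinch_z gives the robot as it stands.
- The arm moves only by the tool drive_tool, never from a script. Its argument "increments" is a list of rows, each an object with "offset": the shift along the tool's x, y, z in mm, a list of three; "dr": the turn, a rotation vector about the tool's x, y, z in rad, a list of three; "fingers": the finger opening in mm, from 0 to 85.4. In form: [{"offset": [tx, ty, tz], "dr": [rx, ry, rz], "fingers": fingers}, ...]. A call has 1 to 20 rows; each row is the pose to reach, as a shift and turn from the pose commanded when the call began, along the tool's axes at that moment; what a row does not reach only later rows make up. A row lasts 1/8 s, in which the tool goes at most 62.5 mm and 10.7 degrees, less where a joint would pass 70% of its speed; a pose out of reach is approached as far as the arm can. A call with a gripper value outside its range is refused whole. The fingers move at their own pace and stop on an object; "force" is the grip in N (left out, the last holds). Time passes only in rows, so rows that repeat a pose let the fingers close. It gives the time, the measured TCP pose, the force, the opening and the grip force at its end, in the units of the state.
- state(): the state, without advancing time (a new reading comes with each control period).
- get_image(name): name is "scene" or "top" or "wrist"; returns (picture, depth): 384x512x3 uint8, blue, green, red; 384x512 float32, m along the optical axis (not along the pixel's ray), 0 where there is no reading.
- camera_info(name): a dict with "fx", "fy", "cx", "cy" (pixels), "k1" (the pictures are not rectified: a ray, as slopes to the right and down, at radius r is drawn at 1 + k1 r^2 times it, then the intrinsics apply), "T" (4x4, takes a point from camera to world coordinates); the wrist camera has in their place "mount" (4x4, takes a point from camera to tool coordinates, whose origin is the TCP and whose axes are the flange's). Camera axes: x right, y down, z forward; pixel columns grow to the right and rows downward; lengths in m; the calibration is good to about 2 mm. A picture is of the moment at which its call begins: read the wrist's pose just before it. camera_info takes no time and is no camera call.
- close_job(): hands the job in; it is judged then, once.
The state is a dict: "clock": time; "qpos": joint angles; "qd": joint speeds; "joint_torque": joint torques, N m; "position": TCP position; "orientation": TCP orientation; "wrist_force": force on the tool from outside, world axes, zero at the start; "wrist_torque": the same for the moment, N m; "width": finger opening in m; "grasp_force": force on a finger pad.
Only numpy, scipy, OpenCV 4.12 (cv2) and the standard library are available. Lean on these libraries where they do the work, as an engineer would, in place of code of your own. Each camera call takes 0.05 s, during which the arm holds its last target. There are 200 camera calls.

## Working session

There is one attempt and no reset: what is moved stays moved. The work goes in short steps, Python scripts to look and compute and a tool call to move; the robot and the scene stay as the last step left them, time stands still between calls to the robot, and variables do not carry over. Pictures are saved under pics/ and viewed, at most 10 in all, crops included, and the job is handed in when it is done.

Besides the shell and the picture viewer there is one more tool, called after "Emit:" as a command line: name --argument value ..., lists and objects as JSON in quotes. drive_tool: Moves the arm, as the interface text tells. Its arguments: {"type":"object","properties":{"increments":{"type":"array"},"force":{"type":"number"}},"required":["increments"]}

```bash
mkdir -p pics
cat > h.py <<'E'
import numpy as np, cv2
from bench import state, get_image, camera_info, close_job, pinch_z
from scipy.spatial.transform import Rotation as R
def T_of(name, s=None):
    c=camera_info(name)
    if name!='wrist': return c,np.array(c['T'])
    T=np.eye(4); q=s['orientation']; T[:3,:3]=R.from_quat([q[1],q[2],q[3],q[0]]).as_matrix(); T[:3,3]=s['position']
    return c,T@np.array(c['mount'])
def rays(c,T,uv):
    uv=np.atleast_2d(np.array(uv,float))
    K=np.array([[c['fx'],0,c['cx']],[0,c['fy'],c['cy']],[0,0,1.]])
    p=cv2.undistortPoints(uv.reshape(-1,1,2),K,np.array([c['k1'],0,0,0,0.])).reshape(-1,2)
    d=np.c_[p,np.ones(len(p))]@T[:3,:3].T
    return T[:3,3],d
def onz(c,T,uv,z):
    o,d=rays(c,T,uv); return o+d*((z-o[2])/d[:,2])[:,None]
def cloud(c,T,dep):
    v,u=np.mgrid[0:dep.shape[0],0:dep.shape[1]]
    o,d=rays(c,T,np.c_[u.ravel(),v.ravel()])
    P=o+d*dep.ravel()[:,None]; P[dep.ravel()==0]=np.nan
    return P.reshape(*dep.shape,3)
def tri(o1,d1,o2,d2):
    A=np.c_[d1,-d2]; t=np.linalg.lstsq(A,o2-o1,rcond=None)[0]
    a=o1+t[0]*d1;b=o2+t[1]*d2; return (a+b)/2,np.linalg.norm(a-b)
def proj(c,T,P):
    P=np.atleast_2d(P); q=(P-T[:3,3])@T[:3,:3]; n=q[:,:2]/q[:,2:]
    n=n*(1+c['k1']*(n**2).sum(1))[:,None]
    return n*[c['fx'],c['fy']]+[c['cx'],c['cy']]
E
python3 - <<'E'
from h import *
s=state(); print({k:np.round(v,3) for k,v in s.items()}, pinch_z if not callable(pinch_z) else pinch_z())
for n in ['scene','top']:
    p,d=get_image(n); cv2.imwrite(f'pics/{n}0.png',p); np.save(f'pics/{n}0.npy',d)
    c=camera_info(n); print(n,c['fx'],c['k1'],np.round(np.array(c['T']),3).tolist(), (d>0).mean())
print(np.round(np.array(camera_info('wrist')['mount']),3).tolist())
E
```

```text
{'clock': np.float64(0.0), 'qpos': array([ 1.176,  0.592,  0.048,  1.61 , -0.033,  0.943, -0.034]), 'qd': array([ 0.   ,  0.001, -0.001,  0.002,  0.002, -0.   ,  0.   ]), 'joint_torque': array([-0.0000e+00, -5.4869e+01,  1.5460e+00, -1.9812e+01,  9.0000e-03,
        9.0000e-03, -0.0000e+00]), 'position': array([ 0.215, -0.692,  0.23 ]), 'orientation': array([-0.001,  0.989,  0.15 , -0.   ]), 'wrist_force': array([-0.841,  0.37 , -0.434]), 'wrist_torque': array([ 0.01 , -0.039, -0.044]), 'grasp_force': np.float64(0.0), 'width': np.float64(0.085)} 0.0187
scene 369.048781432346 -0.05167546369195966 [[0.878, 0.35, -0.327, 1.009], [0.479, -0.64, 0.601, -0.635], [0.001, -0.684, -0.729, 0.965], [0.0, 0.0, 0.0, 1.0]] 0.9961090087890625
top 405.2576479094772 0.004811248249182338 [[-0.031, -0.985, 0.172, 0.429], [-0.999, 0.032, 0.005, 0.026], [-0.011, -0.172, -0.985, 1.176], [0.0, 0.0, 0.0, 1.0]] 0.9958699544270834
[[-0.0, -0.948, -0.318, 0.081], [1.0, -0.0, 0.0, 0.0], [-0.0, -0.318, 0.948, -0.143], [0.0, 0.0, 0.0, 1.0]]
```

View pics/scene0.png

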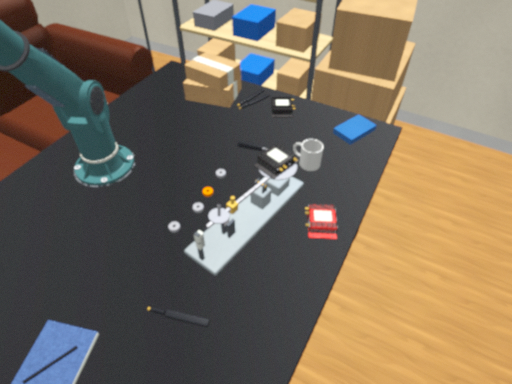

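View pics/top0.png

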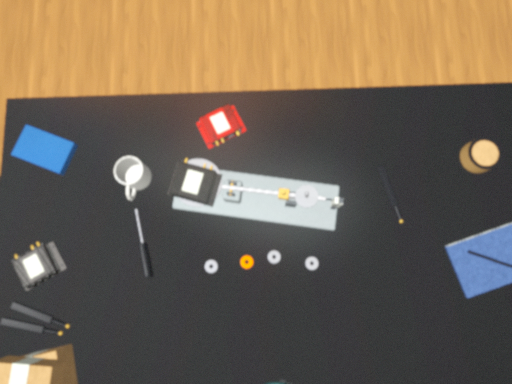

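The scene view shows three grey discs at (221,173), (198,207) and (174,226), with the orange one at (208,191). In the top view they are at (211,266), (274,257) and (312,263), orange at (247,262). The balance runs from the load pan (200,175) to the index post (338,203), the weight pan is at about (307,196) and the poise at (284,193).

```bash
python3 - <<'E'
from h import *
out={}
for n,roi in [('top',(190,240,335,280)),('scene',(160,160,235,235))]:
    p=cv2.imread(f'pics/{n}0.png'); c,T=T_of(n); d=np.load(f'pics/{n}0.npy'); P=cloud(c,T,d)
    hsv=cv2.cvtColor(p,cv2.COLOR_BGR2HSV)
    m=((hsv[...,2]>110)&(hsv[...,1]<70)).astype(np.uint8)
    mm=np.zeros_like(m); x0,y0,x1,y1=roi; mm[y0:y1,x0:x1]=m[y0:y1,x0:x1]
    k,l,st,ce=cv2.connectedComponentsWithStats(mm)
    for i in range(1,k):
        if st[i,4]>40:
            cs,_=cv2.findContours((l==i).astype(np.uint8),0,2); (u,v),r=cv2.minEnclosingCircle(cs[0])
            uv=st[i,:2]+st[i,2:4]/2-.5
            print(n,st[i,4],np.round(uv,1),'onz .014',np.round(onz(c,T,uv,.014),4), 'depth z',np.round(np.nanmedian(P[l==i],0),4))
    if n=='top':
        # base: points at z~.026, 
        z=P[...,2]; mb=((abs(z-.026)<.008)&(m>0)&(P[...,0]>.45)).astype(np.uint8)
        k,l,st,ce=cv2.connectedComponentsWithStats(mb); i=1+np.argmax(st[1:,4])
        q=P[l==i]; rect=cv2.minAreaRect((q[:,:2]*1000).astype(np.float32)); print('base',rect,np.median(q[:,2]))
E
python3 - <<'E'
from h import *
im=[]
p=cv2.imread('pics/top0.png')[150:240,165:355]; im.append(cv2.resize(p,(760,360),interpolation=2))
p=cv2.imread('pics/scene0.png')[140:275,140:325]; im.append(cv2.resize(p,(329,240),interpolation=2))
o=np.zeros((600,760,3),np.uint8); o[:360]=im[0]; o[360:,:329]=im[1]; cv2.imwrite('pics/crop1.png',o)
E
```

```text
top 173 [273.5 256.5] onz .014 [[ 0.4451 -0.0102  0.014 ]] depth z [ 0.446  -0.0111  0.0126]
top 177 [311. 263.] onz .014 [[ 0.4237 -0.1151  0.014 ]] depth z [ 0.424  -0.1169  0.0127]
top 173 [210.5 266. ] onz .014 [[0.4241 0.1686 0.014 ]] depth z [0.4241 0.1693 0.0126]
base ((594.6639404296875, 38.950408935546875), (469.53179931640625, 82.70075988769531), 80.46431732177734) 0.026253243919393543
scene 83 [220.5 172. ] onz .014 [[0.4265 0.1685 0.014 ]] depth z [0.4214 0.1716 0.0085]
scene 100 [197.5 206.5] onz .014 [[ 0.4479 -0.0116  0.014 ]] depth z [ 0.4439 -0.0076  0.0101]
scene 684 [214.  219.5] onz .014 [[ 0.5278 -0.0321  0.014 ]] depth z [ 0.587  -0.0819  0.132 ]
scene 111 [174. 226.] onz .014 [[ 0.4285 -0.1173  0.014 ]] depth z [ 0.4236 -0.1129  0.0106]
```

View pics/crop1.png

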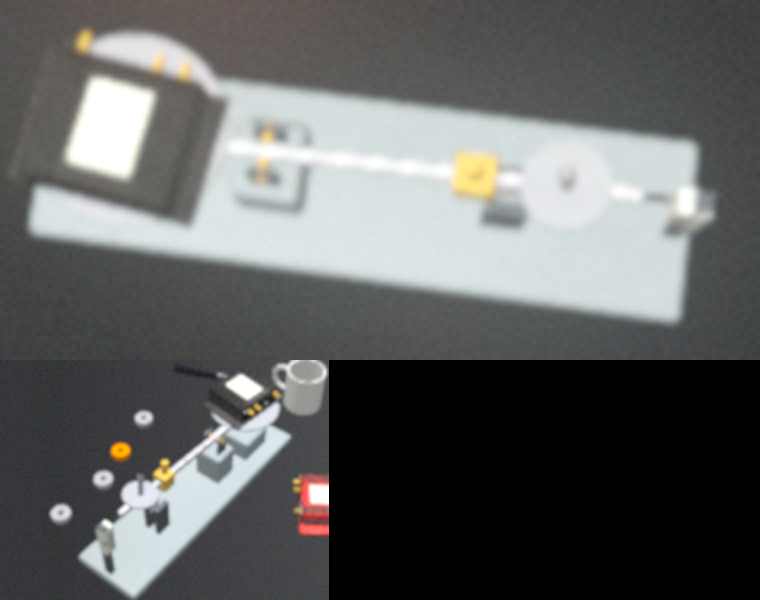

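The crop shows the beam tilted with the poise at its outer end (475,173), the pin in the weight pan at (567,180) and the index post on the right. I'll go to a viewing pose above the weight end.

Emit:
drive_tool --increments '[{"offset": [250, -220, -90], "dr": [0, 0, 0.23], "fingers": 85}, {"offset": [250, -220, -90], "dr": [0, 0, 0.23], "fingers": 85}, {"offset": [250, -220, -90], "dr": [0, 0, 0.23], "fingers": 85}, {"offset": [250, -220, -90], "dr": [0, 0, 0.23], "fingers": 85}, {"offset": [508, -440, -90], "dr": [0, 0, 0.467], "fingers": 60}, {"offset": [508, -440, -90], "dr": [0, 0, 0.467], "fingers": 60}, {"offset": [508, -440, -90], "dr": [0, 0, 0.467], "fingers": 60}, {"offset": [508, -440, -90], "dr": [0, 0, 0.467], "fingers": 60}, {"offset": [508, -440, -90], "dr": [0, 0, 0.467], "fingers": 60}, {"offset": [508, -440, -90], "dr": [0, 0, 0.467], "fingers": 60}, {"offset": [508, -440, -90], "dr": [0, 0, 0.467], "fingers": 60}, {"offset": [508, -440, -90], "dr": [0, 0, 0.467], "fingers": 60}, {"offset": [508, -440, -90], "dr": [0, 0, 0.467], "fingers": 60}, {"offset": [508, -440, -90], "dr": [0, 0, 0.467], "fingers": 60}]'

```text
clock: 1.85
position: [0.5684, -0.1238, 0.321]
orientation: [0.0, 0.996, -0.085, -0.001]
wrist_force: [-0.6, 0.1, 0.2]
width: 0.0597
grasp_force: 0.0
```

Run:
```python
from h import *
s=state(); p,d=get_image('wrist'); c,T=T_of('wrist',s)
cv2.imwrite('pics/w1.png',p); np.savez('pics/w1.npz',d=d,T=T)
print(s['clock'],np.round(s['position'],4),np.round(s['orientation'],4),c['fx'],c['k1'])
```

```text
1.85 [ 0.5684 -0.1238  0.321 ] [ 5.000e-04  9.964e-01 -8.460e-02 -6.000e-04] 300.2311674497179 -0.04505742712533188
```

View pics/w1.png

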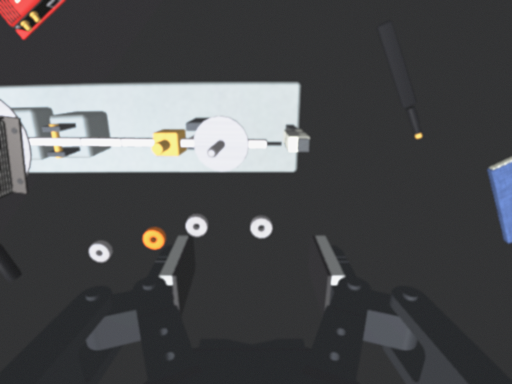

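The wrist picture shows the pan at (220,143), the pin tip at about (211,153), the knob at (160,146), the pointer at (275,143), the post at (297,140) and the weights at (100,251), (197,225) and (261,227), with the orange one at (154,238).

Run:
```python
from h import *
p=cv2.imread('pics/w1.png'); z=np.load('pics/w1.npz'); d=z['d'];T=z['T']; c=camera_info('wrist')
P=cloud(c,T,d); hsv=cv2.cvtColor(p,cv2.COLOR_BGR2HSV)
Z=P[...,2]
v,u=np.mgrid[0:384,0:512]
# base edges
def edge(uv): return onz(c,T,uv,.026)[:,:2]
g=cv2.GaussianBlur(p,(0,0),1)[...,1].astype(int)
top=[];bot=[];rt=[]
for x in range(110,290,5):
    col=g[60:120,x]; i=np.argmax(np.diff(col)); top.append((x,60+i+.5))
    col=g[155:195,x]; i=np.argmin(np.diff(col)); bot.append((x,155+i+.5))
for y in list(range(92,120,4))+list(range(155,168,3)):
    r=g[y,285:315]; i=np.argmin(np.diff(r)); rt.append((285+i+.5,y))
L=[]
for n,e in (('top',top),('bot',bot),('rt',rt)):
    q=(edge(e)*1000).astype(np.float32); vx,vy,x0,y0=cv2.fitLine(q,cv2.DIST_HUBER,0,.01,.01).ravel(); L.append((vx,vy,x0,y0)); print(n,np.round([vx,vy,x0,y0],4), np.degrees(np.arctan2(vx,vy)))
# scale frame
s=np.mean([np.array(l[:2])*np.sign(l[1]) for l in L[:2]],0); s/=np.linalg.norm(s); nx=np.array([s[1],-s[0]])
off=[np.dot(nx,l[2:]) for l in L[:2]]; sy=np.dot(s,L[2][2:]); print('s',s,'width',off[0]-off[1])
O=nx*np.mean(off)+s*(sy+235); print('origin',O)
m=(hsv[...,2]>110)&(hsv[...,1]<70)&(u>190)&(u<250)&(v>112)&(v<173)&(abs(Z-.145)<.012)
q=P[m]; A=np.c_[q[:,:2]-q[:,:2].mean(0),np.ones(len(q))]
for _ in range(3):
    k=np.linalg.lstsq(A,q[:,2],rcond=None)[0]; r=q[:,2]-A@k; g2=abs(r)<.003; A=A[g2];q=q[g2]
print('pan plane',k,'tilt along s',k[:2]@s,'ctr',q.mean(0),'z',np.median(q[:,2]))
bb=q[:,:2]*1000; (cx,cy),r=cv2.minEnclosingCircle(bb.astype(np.float32)); print('circ',cx,cy,r)
# in scale coords
f=lambda w:(np.round(nx@(np.array(w[:2])*1000-O),1),np.round(s@(np.array(w[:2])*1000-O),1),np.round(w[2]*1000,1))
print('pan scale',f([cx/1000,cy/1000,k[2]]))
hi=(Z>.165)&(u>190)&(u<240)&(v>125)&(v<175); print('pin',hi.sum(),[f(w) for w in P[hi][:12]], np.mean(np.c_[u[hi],v[hi]],0) if hi.any() else '')
br=(hsv[...,1]>120)&(hsv[...,0]>15)&(hsv[...,0]<35)&(u>145)&(u<190)&(v>120)&(v<165)
print('poise z pct',np.round(np.nanpercentile(Z[br],[5,25,50,75,90,97]),4)); 
h2=br&(Z>np.nanpercentile(Z[br],97)-.006); print('knob',np.c_[u[h2],v[h2]].mean(0),f(np.nanmedian(P[h2],0)))
for (x,y) in [(100,251),(197,225),(261,227)]:
    mm=((hsv[...,2]>100)&(hsv[...,1]<70)&(abs(u-x)<18)&(abs(v-y)<18)); 
    uv=[(u[mm].min()+u[mm].max())/2,(v[mm].min()+v[mm].max())/2]
    mh=(hsv[...,2]<90)&(np.hypot(u-x,v-y)<5); print('w',uv,onz(c,T,uv,.013),'hole',np.c_[u[mh],v[mh]].mean(0),'depthz',np.nanmedian(Z[mm]), np.nanmedian(P[mm],0))
o=cv2.resize(p[100:270,85:315],(800,591),interpolation=2); cv2.imwrite('pics/w1c.png',o)
```

```text
top [ 1.623000e-01  9.867000e-01  6.699212e+02 -3.820910e+01] 9.340082
bot [ 1.699000e-01  9.855000e-01  5.407598e+02 -3.049740e+01] 9.784135
rt [ 9.860000e-01 -1.667000e-01  5.786308e+02 -1.945671e+02] 99.59876
s [0.16611665 0.9861061 ] width 128.64795
origin [617.3965   37.21364]
pan plane [-0.01557218 -0.09703277  0.14544395] tilt along s -0.0982714033975935 ctr [ 0.59611357 -0.09612282  0.14545846] z 0.1454872675980713
circ 594.7496948242188 -94.95904541015625 30.166839599609375
pan scale (np.float64(-0.4), np.float64(-134.1), np.float64(145.4))
pin 120 [(np.float64(3.9), np.float64(-130.2), np.float64(166.6)), (np.float64(4.3), np.float64(-131.5), np.float64(168.8)), (np.float64(4.0), np.float64(-132.3), np.float64(166.9)), (np.float64(4.2), np.float64(-133.4), np.float64(168.3)), (np.float64(3.9), np.float64(-134.2), np.float64(166.3)), (np.float64(3.9), np.float64(-129.8), np.float64(171.4)), (np.float64(4.4), np.float64(-131.2), np.float64(174.4)), (np.float64(4.4), np.float64(-132.1), np.float64(174.5)), (np.float64(4.1), np.float64(-132.9), np.float64(172.9)), (np.float64(3
[... 196 characters left out ...]
 pct [0.131  0.1419 0.1447 0.1545 0.1638 0.1668]
knob [161.1   145.925] (np.float64(2.4), np.float64(-76.7), np.float64(165.0))
w [np.float64(99.0), np.float64(252.0)] [[0.42420102 0.16855214 0.013     ]] hole [nan nan] depthz 0.013637204499288902 [0.4231527  0.16960898 0.0136372 ]
w [np.float64(193.5), np.float64(228.5)] [[ 0.44124056 -0.00488152  0.013     ]] hole [196.  225.5] depthz 0.013802578338577232 [ 0.44681366 -0.01150878  0.01380258]
w [np.float64(261.0), np.float64(227.5)] [[ 0.42412055 -0.11613663  0.013     ]] hole [260.83333333 227.16666667] depthz 0.013692749516030694 [ 0.42289804 -0.1156788   0.01369275]<stdin>:38: RuntimeWarning: Mean of empty slice.
  ret = um.true_divide(
```

View pics/w1c.png

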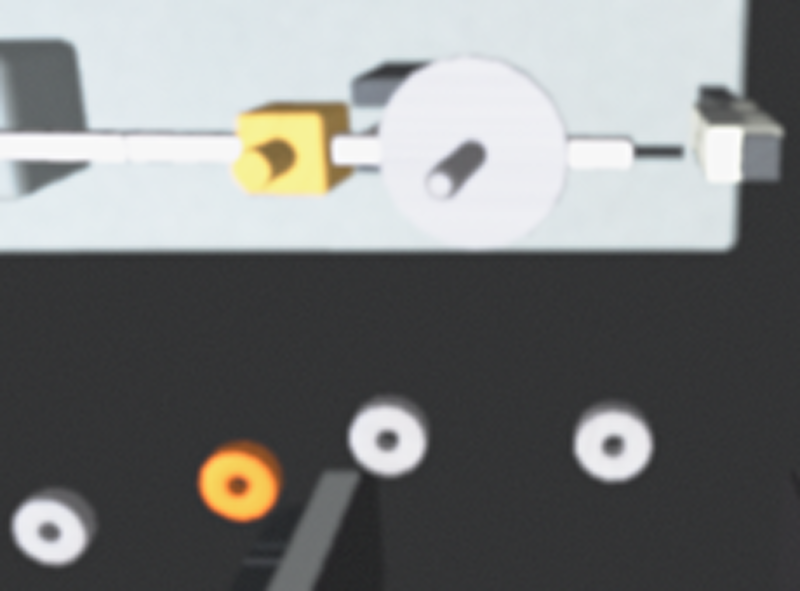

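The crop shows the pin tip at full-image (211.5,153.5), the knob top at (159,148), and holes at (196,226.5), (261.5,228) and (99.5,253). Computing targets.

Run:
```python
from h import *
z=np.load('pics/w1.npz');T=z['T']; c=camera_info('wrist')
print('pin',onz(c,T,[211.5,153.5],.189),'knob',onz(c,T,[159,148],.1675))
print('holes',onz(c,T,[[196.2,226.3],[261.3,227.9],[99.4,253]],.013))
# two-view pin tip / knob with top cam
ct,Tt=T_of('top')
for n,a,b in (('pin',[211.5,153.5],[165+567/4,150+175/4]),('knob',[159,148],[165+477/4,150+176/4]),('W2',[261.3,227.9],[311.5,263])):
    o1,d1=rays(c,T,a);o2,d2=rays(ct,Tt,b); print(n,tri(o1,d1[0],o2,d2[0]))
print(state()['qpos'])
```

```text
pin [[ 0.59495971 -0.09116718  0.189     ]] knob [[ 0.60532058 -0.03667728  0.1675    ]]
holes [[ 0.44444944 -0.01026483  0.013     ]
 [ 0.42330679 -0.11651193  0.013     ]
 [ 0.42218266  0.16852497  0.013     ]]
pin (array([ 0.59395369, -0.09179585,  0.18747237]), np.float64(0.002271201692978158))
knob (array([ 0.60165756, -0.03669891,  0.16098473]), np.float64(0.007008694796009564))
W2 (array([ 0.42369921, -0.11655986,  0.01379441]), np.float64(2.2616757136918538e-05))
[ 0.13822693  0.31593582 -0.00283381  1.84247177  0.00200224  0.9839926
 -1.60601424]
```

```bash
cat >> h.py <<'E'
S=np.array([.1661,.9861,0]); NX=np.array([.9861,-.1661,0]); Zw=np.array([0,0,1.])
def Rt(mode,tilt=0):
    # mode 'w': tool x=+S (pads close across beam); 'k': tool x=+NX (pads close along beam). tilt>0: weight end high
    ax=Zw*np.cos(tilt)+S*np.sin(tilt); z=-ax
    x=(S*np.cos(tilt)-Zw*np.sin(tilt)) if mode=='w' else NX
    return np.c_[x,np.cross(z,x),z]
def rel(*targets):
    s=state(); q=s['orientation']; R0=R.from_quat([q[1],q[2],q[3],q[0]]).as_matrix(); p=np.array(s['position'])
    print('t',round(float(s['clock']),2),'p',np.round(p,4),'w',round(float(s['width']),4),'F',np.round(s['wrist_force'],1))
    for P,Rm in targets:
        print(np.round(R0.T@(np.array(P)-p)*1000,1),np.round(R.from_matrix(R0.T@Rm).as_rotvec(),4))
E
python3 - <<'E'
from h import *
rel(((.4235,-.1165,.07),Rt('w')),((.4235,-.1165,.002),Rt('w')))
E
```

```text
t 1.9 p [ 0.5686 -0.1237  0.3211] w 0.0596 F [ 0.1 -0.1  0.3]
[-144.    17.1  251.2] [ 0.0000e+00  1.3000e-03 -1.5736e+00]
[-144.    17.1  319.2] [ 0.0000e+00  1.3000e-03 -1.5736e+00]
```

Emit:
drive_tool --increments '[{"offset": [-144, 17, 0], "dr": [0, 0, -1.57], "fingers": 60}, {"offset": [-144, 17, 0], "dr": [0, 0, -1.57], "fingers": 60}, {"offset": [-144, 17, 60], "dr": [0, 0, -1.57], "fingers": 60}, {"offset": [-144, 17, 110], "dr": [0, 0, -1.57], "fingers": 60}, {"offset": [-144, 17, 160], "dr": [0, 0, -1.57], "fingers": 60}, {"offset": [-144, 17, 210], "dr": [0, 0, -1.573], "fingers": 60}, {"offset": [-144, 17, 250], "dr": [0, 0, -1.573], "fingers": 60}, {"offset": [-144, 17, 250], "dr": [0, 0, -1.573], "fingers": 60}, {"offset": [-144, 17, 250], "dr": [0, 0, -1.573], "fingers": 60}, {"offset": [-144, 17, 250], "dr": [0, 0, -1.573], "fingers": 60}, {"offset": [-144, 17, 250], "dr": [0, 0, -1.573], "fingers": 60}]'

```text
clock: 3.28
position: [0.4248, -0.1154, 0.0715]
orientation: [0.0, 0.763, 0.646, 0.0]
wrist_force: [-1.2, 0.4, -0.2]
width: 0.0599
grasp_force: 0.0
```

Run:
```python
from h import *
s=state(); p,d=get_image('wrist'); c,T=T_of('wrist',s); cv2.imwrite('pics/w2.png',p)
rel(((.4235,-.1165,.002),Rt('w')))
pp=proj(c,T,[.4235,-.1165,.013])[0]; print('proj',pp)
hsv=cv2.cvtColor(p,cv2.COLOR_BGR2HSV); v,u=np.mgrid[0:384,0:512]
m=((hsv[...,2]>110)&(hsv[...,1]<70)).astype(np.uint8)
k,l,st,ce=cv2.connectedComponentsWithStats(m)
for i in range(1,k):
    if st[i,4]>200 and np.hypot(*(ce[i]-pp))<90: print(st[i],ce[i],onz(c,T,ce[i],.014))
```

```text
t 3.33 p [ 0.4249 -0.1152  0.0716] w 0.0601 F [-0.9  0.5  0.1]
[-1.5 -1.2 69.6] [0.0006 0.0004 0.0009]
proj [250.90945938 205.62989998]
[ 227  177   50   52 1949] [251.25038481 202.59620318] [[ 0.42420204 -0.11381871  0.014     ]]
```

Emit:
drive_tool --increments '[{"offset": [0, -1, 50], "dr": [0, 0, 0], "fingers": 55}, {"offset": [0, -1, 69], "dr": [0, 0, 0], "fingers": 50}, {"offset": [0, -1, 69], "dr": [0, 0, 0], "fingers": 32}, {"offset": [0, -1, 69], "dr": [0, 0, 0], "fingers": 32}, {"offset": [0, -1, 69], "dr": [0, 0, 0], "fingers": 32}, {"offset": [0, -1, 69], "dr": [0, 0, 0], "fingers": 32}, {"offset": [0, -1, 69], "dr": [0, 0, 0], "fingers": 32}]' --force 30

```text
clock: 4.2
position: [0.424, -0.1146, 0.0027]
orientation: [0.0, 0.763, 0.647, 0.0]
wrist_force: [0.6, 0.7, -0.4]
width: 0.035
grasp_force: 30.0
```

Emit:
drive_tool --increments '[{"offset": [0, 0, -40], "dr": [0, 0, 0], "fingers": 32}, {"offset": [0, 0, -100], "dr": [0, 0, 0], "fingers": 32}, {"offset": [0, 0, -160], "dr": [0, 0, 0], "fingers": 32}, {"offset": [0, 0, -210], "dr": [0, 0, 0], "fingers": 32}, {"offset": [0, 0, -210], "dr": [0, 0, 0], "fingers": 32}]'

```text
clock: 4.82
position: [0.4261, -0.1151, 0.2158]
orientation: [0.004, 0.763, 0.646, 0.002]
wrist_force: [-0.2, 0.8, -1.7]
width: 0.035
grasp_force: 30.5
```

Run:
```python
from h import *
s=state(); p,d=get_image('wrist'); cv2.imwrite('pics/w3.png',p)
c=camera_info('wrist'); M=np.array(c['mount'])
P=cloud(c,M,d); v,u=np.mgrid[0:384,0:512]
print('tcp px',proj(c,M,[[0,0,0],[0,0,-.010],[0,0,-.019]]), s['width'],s['grasp_force'])
pp=proj(c,M,[0,0,-.008])[0]
m=(np.hypot(u-pp[0],v-pp[1])<45)
Q=P[m]; print(np.nanpercentile(Q[:,2],[2,10,25,50,75,90]))
cv2.imwrite('pics/w3c.png',cv2.resize(p[130:330,150:350],(600,600),interpolation=2))
rel()
```

```text
tcp px [[252.81863536 244.7219483 ]
 [252.89852352 254.62018017]
 [252.9791895  264.62650506]] 0.03496257800647221 30.506260581314564
[-0.02835094 -0.01419569 -0.01331662 -0.01240017  0.21423283  0.21591994]
t 4.88 p [ 0.4244 -0.115   0.2137] w 0.0348 F [-1.   0.7 -1.9]
```

View pics/w3c.png

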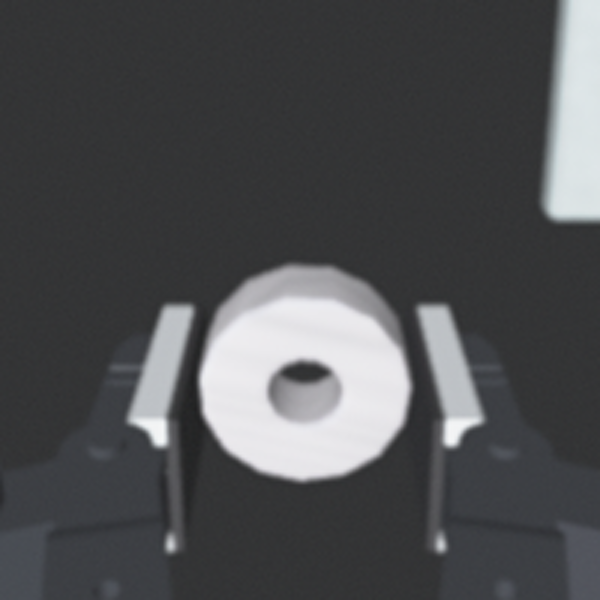

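The crop shows disc gripped between the pads, hole at full-image (251.7,260.3). Next I'll view the pin from a stand-off in the placing orientation.

Run:
```python
from h import *
c=camera_info('wrist'); M=np.array(c['mount']); print('hole tool',onz(c,M,[251.7,260.3],-.0118))
tip=np.array([.595,-.0912,.189]); Rm=Rt('w',.1)
rel((tip+Rm@np.array([-.06,0,-.03]),Rm),(tip+Rm@np.array([0,0,-.03]),Rm))
```

```text
hole tool [[-0.00218711 -0.00060838 -0.0118    ]]
t 4.88 p [ 0.4244 -0.115   0.2137] w 0.0348 F [-1.   0.7 -1.9]
[ -5.2 164.3 -10.4] [ 0.004  -0.0989  0.0017]
[ 54.5 164.4  -4.5] [ 0.004  -0.0989  0.0017]
```

Emit:
drive_tool --increments '[{"offset": [-5, 60, -10], "dr": [0, -0.1, 0], "fingers": 32}, {"offset": [-5, 120, -10], "dr": [0, -0.1, 0], "fingers": 32}, {"offset": [-5, 164, -10], "dr": [0.004, -0.099, 0.0017], "fingers": 32}, {"offset": [-5, 164, -10], "dr": [0.004, -0.099, 0.0017], "fingers": 32}, {"offset": [-5, 164, -10], "dr": [0.004, -0.099, 0.0017], "fingers": 32}]'

```text
clock: 5.5
position: [0.5825, -0.1458, 0.2198]
orientation: [0.028, 0.762, 0.646, -0.041]
wrist_force: [-1.0, -0.8, -1.7]
width: 0.035
grasp_force: 30.5
```

Run:
```python
from h import *
tip=np.array([.595,-.0912,.189]); Rm=Rt('w',.1)
rel((tip+Rm@np.array([0,0,-.03]),Rm))
s=state(); p,d=get_image('wrist'); cv2.imwrite('pics/w4.png',p); c,T=T_of('wrist',s); np.savez('pics/w4.npz',d=d,T=T)
print('tip px',proj(c,T,tip),'foot',proj(c,T,tip-Rm@np.array([0,0,-.044])))
cv2.imwrite('pics/w4c.png',cv2.resize(p[50:350,150:350],(400,600),interpolation=2))
```

```text
t 5.5 p [ 0.5825 -0.1458  0.2198] w 0.035 F [-1.  -0.8 -1.7]
[58.7  3.4 -5. ] [-0.0095 -0.0007  0.0023]
tip px [[259.35272354 128.42165918]] foot [[258.38162972 119.87444509]]
```

View pics/w4c.png

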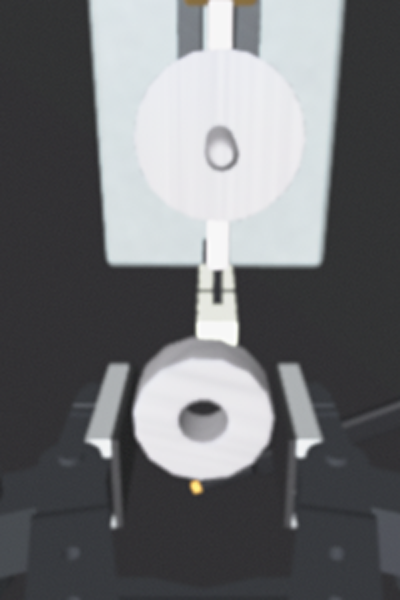

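The picture shows pin tip at full-image (260.5,125.5), pan centre (259.5,117) and held hole at (251.5,260).

```bash
cat >> h.py <<'E'
def pan_in_tool(p,d,thr=150):
    c=camera_info('wrist'); M=np.array(c['mount']); P=cloud(c,M,d); v,u=np.mgrid[0:384,0:512]
    return c,M,P,u,v
E
python3 - <<'E'
from h import *
p=cv2.imread('pics/w4.png'); d=np.load('pics/w4.npz')['d']
c,M,P,u,v=pan_in_tool(p,d)
m=(np.hypot(u-259.5,v-117)<38)&(np.hypot(u-260,v-122)>13)
q=P[m]; A=np.c_[q[:,:2],np.ones(len(q))]
k=np.linalg.lstsq(A,q[:,2],rcond=None)[0]; r=q[:,2]-A@k; print('plane',k,'res',r.std())
n=-np.array([-k[0],-k[1],1]);n/=np.linalg.norm(n)  # towards -z tool (up)
# circle outline
near=(np.abs(P[...,2]-(P[...,:2]@k[:2]+k[2]))<.004)&(np.hypot(u-259.5,v-117)<50)&(p.min(2)>170)
cs,_=cv2.findContours(near.astype(np.uint8),0,2); cc=max(cs,key=cv2.contourArea)
e=cv2.fitEllipse(cc); print('ell',e)
o,dd=rays(c,M,e[0]); t=(k[2]+o[:2]@k[:2]-o[2])/(dd[0,2]-dd[0,:2]@k[:2]); C=o+t*dd[0]; print('pan ctr tool',C*1000,'n',n)
tip=C+.044*n; print('tip from pan',tip*1000,'tip from px',onz(c,M,[260.5,125.5],tip[2])*1000, 'px of tip',proj(c,M,tip))
# hole
H=onz(c,M,[251.6,260.2],-.0118)[0]; print('hole',H*1000)
E
```

```text
** On entry to DLASCL parameter number  4 had an illegal value
 ** On entry to DLASCL parameter number  4 had an illegal valueTraceback (most recent call last):
  File "<stdin>", line 6, in <module>
    x, resids, rank, s = _umath_linalg.lstsq(a, b, rcond,
                         ~~~~~~~~~~~~~~~~~~~^^^^^^^^^^^^^
                                             signature=signature)
                                             ^^^^^^^^^^^^^^^^^^^^
    raise LinAlgError("SVD did not converge in Linear Least Squares")
numpy.linalg.LinAlgError: SVD did not converge in Linear Least Squares
```

```bash
cat > pan.py <<'E'
from h import *
def run(p,d,c0,tp,hole,thr=170):
    c,M,P,u,v=pan_in_tool(p,d)
    m=(np.hypot(u-c0[0],v-c0[1])<36)&(np.hypot(u-tp[0],v-tp[1]+3)>13)&np.isfinite(P[...,2])
    q=P[m]
    for _ in range(3):
        A=np.c_[q[:,:2],np.ones(len(q))]
        k=np.linalg.lstsq(A,q[:,2],rcond=None)[0]; r=q[:,2]-A@k; q=q[abs(r-np.median(r))<.004]
    n=-np.array([-k[0],-k[1],1]);n/=np.linalg.norm(n)
    near=(np.abs(P[...,2]-(P[...,:2]@k[:2]+k[2]))<.005)&(np.hypot(u-c0[0],v-c0[1])<55)&(p.min(2)>thr)
    cs,_=cv2.findContours(near.astype(np.uint8),0,2); cc=cv2.convexHull(max(cs,key=cv2.contourArea))
    e=cv2.fitEllipse(cc); o,dd=rays(c,M,e[0]); t=(k[2]+o[:2]@k[:2]-o[2])/(dd[0,2]-dd[0,:2]@k[:2]); C=o+t*dd[0]
    tip=C+.044*n
    print('plane',k,r.std(),'ell',np.round(e[0],1),np.round(e[1],1)); print('pan',np.round(C*1000,1),'n',np.round(n,3),'tip',np.round(tip*1000,1),'tip from px',np.round(onz(c,M,tp,tip[2])*1000,1),'px',proj(c,M,tip))
    if hole is not None: print('hole',onz(c,M,hole,-.0118)*1000)
E
python3 - <<'E'
from pan import *
run(cv2.imread('pics/w4.png'),np.load('pics/w4.npz')['d'],(259.5,117),(260.5,125.5),(251.6,260.2))
E
```

```text
plane [ 0.00484653 -0.00890568  0.06859772] 0.0006735284946692874 ell [259.7 117.4] [ 82.6 104.3]
pan [60.3  4.9 68.8] n [ 0.005 -0.009 -1.   ] tip [60.5  4.5 24.8] tip from px [[60.3  4.3 24.8]] px [[261.01571386 125.07481004]]
hole [[ -2.13066071  -0.66104351 -11.8       ]]
```

Run:
```python
from h import *
T=np.load('pics/w4.npz')['T']@np.linalg.inv(np.array(camera_info('wrist')['mount']))
Rm=Rt('w',.1); a=-Rm[:,2]
tip=T[:3,3]+T[:3,:3]@np.array([.0603,.0044,.0248]); print('tip world',tip)
off=np.array([-.0021,-.0007,0.0])
hov=tip-Rm@off+a*.011
np.save('tip.npy',tip); rel((hov,Rm))
```

```text
tip world [ 0.5960204  -0.0897026   0.18906008]
t 5.55 p [ 0.5823 -0.1459  0.2203] w 0.0346 F [-0.7  0.8 -0.8]
[62.6  5.2 14.3] [-0.0088 -0.0005  0.0023]
```

Emit:
drive_tool --increments '[{"offset": [40, 5, 8], "dr": [-0.009, 0, 0.002], "fingers": 32}, {"offset": [62.5, 5.2, 14.3], "dr": [-0.009, 0, 0.002], "fingers": 32}, {"offset": [62.5, 5.2, 14.3], "dr": [-0.009, 0, 0.002], "fingers": 32}, {"offset": [62.5, 5.2, 14.3], "dr": [-0.009, 0, 0.002], "fingers": 32}, {"offset": [62.5, 5.2, 14.3], "dr": [-0.009, 0, 0.002], "fingers": 32}]'

```text
clock: 6.18
position: [0.5994, -0.089, 0.2022]
orientation: [0.034, 0.763, 0.644, -0.037]
wrist_force: [-1.1, -0.1, -1.1]
width: 0.035
grasp_force: 30.5
```

Run:
```python
from h import *
tip=np.load('tip.npy'); Rm=Rt('w',.1); a=-Rm[:,2]; off=np.array([-.0021,-.0007,0.0])
s=state(); p,d=get_image('wrist'); cv2.imwrite('pics/w5.png',p)
rel((tip-Rm@off+a*.011,Rm),(tip-Rm@off-a*(.044-.0045),Rm))
cv2.imwrite('pics/w5c.png',cv2.resize(p[200:310,195:310],(575,550),interpolation=2))
```

```text
t 6.22 p [ 0.5995 -0.0888  0.2022] w 0.0348 F [-0.1 -0.5 -1.7]
[ 2.  -2.6  2.2] [ 0.0053  0.     -0.003 ]
[ 2.  -2.9 52.7] [ 0.0053  0.     -0.003 ]
```

View pics/w5c.png

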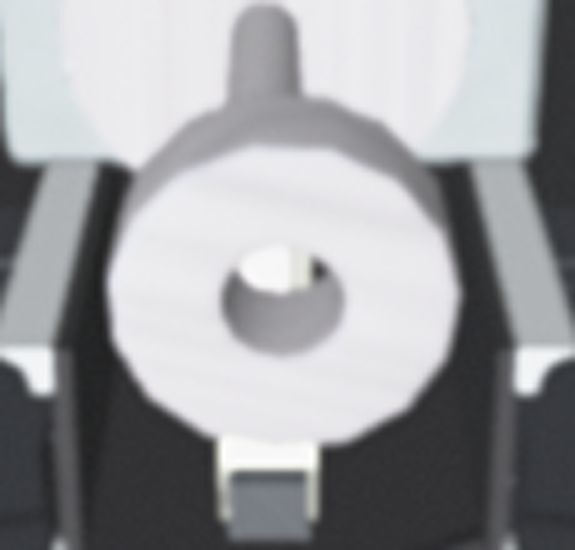

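The picture shows the pin at crop x≈265 against the hole at 282, i.e. the disc about 2 mm off sideways, which agrees with the computed residual. Correcting.

Emit:
drive_tool --increments '[{"offset": [2, -2.6, 2.2], "dr": [0.005, 0, -0.003], "fingers": 32}, {"offset": [2, -2.6, 2.2], "dr": [0.005, 0, -0.003], "fingers": 32}, {"offset": [2, -2.6, 2.2], "dr": [0.005, 0, -0.003], "fingers": 32}, {"offset": [2, -2.6, 2.2], "dr": [0.005, 0, -0.003], "fingers": 32}]'

```text
clock: 6.72
position: [0.5977, -0.0849, 0.1995]
orientation: [0.032, 0.762, 0.646, -0.038]
wrist_force: [0.7, -0.2, -0.8]
width: 0.0347
grasp_force: 30.5
```

```bash
cat > look.py <<'E'
from h import *
def res(off,tilt=.1,extra=.0045):
    tip=np.load('tip.npy'); Rm=Rt('w',tilt); a=-Rm[:,2]; off=np.array(off)
    rel((tip-Rm@off+a*.011,Rm),(tip-Rm@off-a*(.044-extra),Rm))
def pinpx(p):
    # crop px centroids for hole and pin above disc
    g=cv2.cvtColor(p,cv2.COLOR_BGR2GRAY); return g
E
python3 - <<'E'
from look import *
res([-.0021,-.0007,0])
s=state(); p,d=get_image('wrist'); c,M,P,u,v=pan_in_tool(p,d)
g=cv2.GaussianBlur(cv2.cvtColor(p,cv2.COLOR_BGR2GRAY),(3,3),0)
cv2.imwrite('pics/w6.png',p)
for y in range(203,217,2): print(y,g[y,236:264].tolist())
for y in (256,260,264): print(y,g[y,232:272].tolist())
res([-.0021,-.0007,0])
E
```

```text
t 6.72 p [ 0.5977 -0.0849  0.1995] w 0.0347 F [ 0.7 -0.2 -0.8]
[-1.9 -0.1 -0.1] [ 0.0003 -0.001   0.0025]
[-1.9 -0.2 50.4] [ 0.0003 -0.001   0.0025]
203 [235, 235, 235, 235, 234, 234, 234, 234, 234, 233, 233, 232, 232, 233, 235, 236, 236, 235, 234, 234, 236, 236, 236, 235, 235, 235, 236, 236]
205 [235, 235, 235, 235, 234, 234, 234, 234, 234, 233, 233, 231, 230, 230, 230, 230, 230, 230, 231, 233, 235, 237, 236, 235, 235, 235, 236, 236]
207 [235, 235, 235, 235, 235, 234, 234, 234, 233, 231, 225, 216, 207, 199, 194, 191, 189, 191, 199, 213, 226, 234, 236, 235, 235, 235, 236, 236]
209 [235, 235, 235, 235, 234, 234, 234, 233, 229, 217, 198, 181, 171, 167, 166, 164, 161, 158, 158, 166, 185, 210, 227, 233, 234, 235, 236, 236]
211 [235, 235, 235, 235, 234, 234, 234, 231, 218, 194, 173, 165, 164, 165, 165, 163, 160, 156, 150, 145, 149, 172, 206, 227, 233, 235, 236, 236]
213 [235, 235, 235, 235, 234, 234, 233, 227, 210, 184, 167, 163, 165, 165, 165, 163, 160, 156, 150, 143, 139, 152, 185, 218, 232, 235, 236, 236]
215 [235, 235, 235, 235, 234, 234, 233, 226, 207, 182, 166, 164, 165, 166, 165, 163, 160, 156, 150, 143, 137, 146, 179, 215, 232, 235, 236, 236]
256 [236, 235, 235, 235, 234, 231, 221, 193, 153, 124, 120, 136, 163, 194, 222, 238, 244, 246, 246, 246, 246, 245, 243, 236, 221, 205, 191, 174, 161, 162, 178, 203, 223, 231, 232, 232, 232, 233, 233, 233]
260 [233, 233, 233, 232, 230, 224, 200, 157, 122, 113, 118, 124, 130, 136, 140, 144, 147, 152, 155, 157, 159, 159, 159, 160, 160, 160, 161, 161, 160, 158, 163, 183, 211, 229, 234, 234, 234, 233, 233, 233]
264 [232, 231, 231, 231, 230, 228, 220, 199, 167, 141, 131, 132, 137, 142, 146, 149, 152, 155, 157, 159, 160, 161, 162, 163, 164, 164, 163, 163, 165, 171, 187, 209, 227, 234, 236, 236, 236, 236, 235, 235]
t 6.78 p [ 0.5977 -0.0849  0.1995] w 0.0348 F [ 0.5 -0.5 -1.5]
[-1.9 -0.1 -0.1] [ 0.0002 -0.001   0.0024]
[-1.9 -0.1 50.4] [ 0.0002 -0.001   0.0024]
```

Emit:
drive_tool --increments '[{"offset": [-1.9, 0, 0], "dr": [0, 0, 0], "fingers": 32}, {"offset": [-1.9, 0, 0], "dr": [0, 0, 0], "fingers": 32}, {"offset": [-1.9, 0, 0], "dr": [0, 0, 0], "fingers": 32}, {"offset": [-1.9, 0, 0], "dr": [0, 0, 0], "fingers": 32}]'

```text
clock: 7.28
position: [0.5974, -0.0867, 0.1997]
orientation: [0.032, 0.762, 0.646, -0.038]
wrist_force: [0.4, -0.5, -0.9]
width: 0.0348
grasp_force: 30.5
```

Run:
```python
from look import *
res([-.0021,-.0007,0])
```

```text
t 7.28 p [ 0.5974 -0.0867  0.1997] w 0.0348 F [ 0.4 -0.5 -0.9]
[ 0.  -0.1 -0.1] [ 0.0003 -0.001   0.0025]
[-0.  -0.1 50.4] [ 0.0003 -0.001   0.0025]
```

Emit:
drive_tool --increments '[{"offset": [0, 0, 3], "dr": [0, 0, 0], "fingers": 32}, {"offset": [0, 0, 6], "dr": [0, 0, 0], "fingers": 32}, {"offset": [0, 0, 8], "dr": [0, 0, 0], "fingers": 32}, {"offset": [0, 0, 10], "dr": [0, 0, 0], "fingers": 32}, {"offset": [0, 0, 12], "dr": [0, 0, 0], "fingers": 32}, {"offset": [0, 0, 12], "dr": [0, 0, 0], "fingers": 32}]'

```text
clock: 8.02
position: [0.597, -0.088, 0.1875]
orientation: [0.032, 0.762, 0.646, -0.038]
wrist_force: [-0.6, -0.2, -0.4]
width: 0.0347
grasp_force: 30.5
```

Run:
```python
from look import *
res([-.0021,-.0007,0])
p,d=get_image('wrist'); cv2.imwrite('pics/w7.png',p); cv2.imwrite('pics/w7c.png',cv2.resize(p[200:310,195:310],(575,550),interpolation=2))
```

```text
t 8.03 p [ 0.597  -0.088   0.1875] w 0.0347 F [-0.6 -0.2 -0.4]
[  0.1   0.  -12.4] [-0.0002 -0.0009  0.0023]
[ 0.1  0.  38.1] [-0.0002 -0.0009  0.0023]
```

View pics/w7c.png

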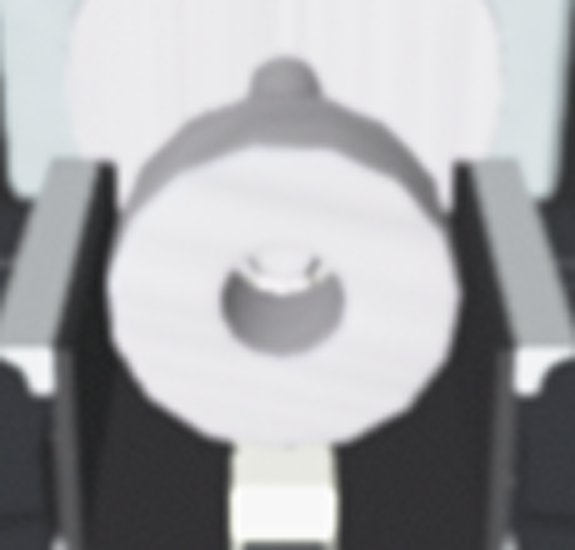

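The pin tip is showing inside the hole, centred, with no force. Continuing down.

Emit:
drive_tool --increments '[{"offset": [0, 0, 3], "dr": [0, 0, 0], "fingers": 32}, {"offset": [0, 0, 6], "dr": [0, 0, 0], "fingers": 32}, {"offset": [0, 0, 9], "dr": [0, 0, 0], "fingers": 32}, {"offset": [0, 0, 9], "dr": [0, 0, 0], "fingers": 32}]'

```text
clock: 8.57
position: [0.5967, -0.089, 0.1783]
orientation: [0.032, 0.762, 0.646, -0.038]
wrist_force: [-0.3, -0.9, -1.0]
width: 0.0352
grasp_force: 30.5
```

Run:
```python
from look import *
res([-.0021,-.0007,0])
```

```text
t 8.57 p [ 0.5967 -0.089   0.1783] w 0.0352 F [-0.3 -0.9 -1. ]
[  0.3   0.1 -21.6] [-0.0005 -0.0007  0.0023]
[ 0.2  0.1 28.9] [-0.0005 -0.0007  0.0023]
```

Emit:
drive_tool --increments '[{"offset": [0.1, 0.1, 5], "dr": [0, 0, 0], "fingers": 32}, {"offset": [0.2, 0.1, 10], "dr": [0, 0, 0], "fingers": 32}, {"offset": [0.2, 0.1, 15], "dr": [0, 0, 0], "fingers": 32}, {"offset": [0.2, 0.1, 20], "dr": [0, 0, 0], "fingers": 32}, {"offset": [0.2, 0.1, 24], "dr": [0, 0, 0], "fingers": 32}, {"offset": [0.2, 0.1, 27], "dr": [0, 0, 0], "fingers": 32}, {"offset": [0.2, 0.1, 28], "dr": [0, 0, 0], "fingers": 32}, {"offset": [0.2, 0.1, 28], "dr": [0, 0, 0], "fingers": 32}]'

```text
clock: 9.57
position: [0.596, -0.096, 0.1507]
orientation: [0.033, 0.763, 0.645, -0.04]
wrist_force: [-1.5, -7.6, 3.1]
width: 0.0349
grasp_force: 30.6
```

Run:
```python
from look import *
res([-.0021,-.0007,0])
p,d=get_image('wrist'); cv2.imwrite('pics/w8.png',p)
```

```text
t 9.57 p [ 0.596  -0.096   0.1507] w 0.0349 F [-1.5 -7.6  3.1]
[  4.2  -0.4 -49.8] [-0.0011  0.0048 -0.0005]
[ 4.5 -0.3  0.7] [-0.0011  0.0048 -0.0005]
```

```bash
cat > beam.py <<'E'
from h import *
# tilt from scene+top depth: pointer/pan region in scale coordinates
O=np.array([.6174,.0372,0])+.0645*S  # pivot xy
def tilt(names=('top','scene','wrist')):
    for n in names:
        s=state(); p,d=get_image(n); c,T=T_of(n,s); P=cloud(c,T,d)
        r=P-O; y=r@S; x=r@NX; z=P[...,2]
        beam=(abs(x)<.005)&(y<-.04)&(y>-.11)&(z>.09)&(z<.16)
        b2=(abs(x)<.006)&(y<-.228)&(y>-.255)&(z>.075)&(z<.16)
        pan=(np.hypot(x,y+.2)<.028)&(np.hypot(x,y+.2)>.021)&(z>.09)&(z<.16)
        def fit(m):
            if m.sum()<8: return None
            k=np.polyfit(y[m],z[m],1); return np.round([k[0],np.polyval(k,np.mean(y[m])),np.mean(y[m]),m.sum()],4)
        print(n,round(float(s['clock']),2),'beam',fit(beam),'tip',fit(b2),'pan',fit(pan))
if __name__=='__main__': tilt()
E
python3 beam.py
python3 - <<'E'
from look import *
res([-.0021,-.0007,0])
E
```

```text
top 9.62 beam [ 3.470e-02  1.184e-01 -7.460e-02  9.100e+01] tip None pan [-0.4542  0.1169 -0.1806 36.    ]
scene 9.68 beam [ 2.130e-02  1.143e-01 -7.180e-02  7.100e+01] tip [ 0.1329  0.1101 -0.2394 36.    ] pan [ 1.610e-02  1.222e-01 -2.074e-01  8.300e+01]
wrist 9.72 beam [ 2.930e-02  1.187e-01 -9.480e-02  1.043e+03] tip None pan [-2.185e-01  1.197e-01 -1.878e-01  1.991e+03]
t 9.78 p [ 0.5959 -0.096   0.1508] w 0.0348 F [-1.6 -8.1  1.8]
[  4.2  -0.3 -49.7] [-0.001   0.0048 -0.0005]
[ 4.4 -0.3  0.8] [-0.001   0.0048 -0.0005]
```

The beam is near level: the disc jammed on the pin 25 mm above the pan and dragged it down. With the disc upright it clears the pin at any tilt, so I'll relieve and straighten the tool.

Emit:
drive_tool --increments '[{"offset": [-2, 0, 0], "dr": [0, 0.03, 0], "fingers": 32}, {"offset": [-3, 0, 0.2], "dr": [0, 0.06, 0], "fingers": 32}, {"offset": [-4, 0, 0.4], "dr": [0, 0.08, 0], "fingers": 32}, {"offset": [-4, 0, 0.4], "dr": [0, 0.1, 0], "fingers": 32}, {"offset": [-4, 0, 0.4], "dr": [0, 0.1, 0], "fingers": 32}, {"offset": [-4, 0, 0.4], "dr": [0, 0.1, 0], "fingers": 32}]'

```text
clock: 10.52
position: [0.5964, -0.0929, 0.1509]
orientation: [-0.001, 0.762, 0.647, 0.002]
wrist_force: [0.3, 0.9, -0.3]
width: 0.0351
grasp_force: 30.5
```

```bash
python3 beam.py
python3 - <<'E'
from look import *
s=state(); print('TCP scale',np.round((np.array(s['position'])-__import__('beam').O)@np.c_[NX,S,Zw]*1000,1))
res([-.0021,-.0007,0],0)
E
```

```text
top 10.53 beam [-1.007e-01  1.280e-01 -7.580e-02  8.800e+01] tip None pan [-0.8845  0.1379 -0.1794 43.    ]
scene 10.57 beam [-0.1078  0.1234 -0.0743 70.    ] tip [-1.460e-02  1.402e-01 -2.402e-01  3.400e+01] pan [-1.100e-03  1.450e-01 -2.124e-01  6.900e+01]
wrist 10.62 beam [-9.750e-02  1.304e-01 -9.150e-02  1.230e+03] tip [ 6.810e-02  1.451e-01 -2.406e-01  3.320e+02] pan [-3.368e-01  1.394e-01 -1.854e-01  1.866e+03]
TCP scale [   0.9 -196.4  150.9]
t 10.68 p [ 0.5964 -0.093   0.1509] w 0.035 F [-0.5  2.3 -2. ]
[  5.5  -0.2 -49.1] [ 0.0004 -0.0032  0.0044]
[ 5.3 -0.2  1.4] [ 0.0004 -0.0032  0.0044]
```

Emit:
drive_tool --increments '[{"offset": [0, 0, 3], "dr": [0, 0, 0.004], "fingers": 32}, {"offset": [-0.5, 0, 6], "dr": [0, 0, 0.004], "fingers": 32}, {"offset": [-1, 0, 9], "dr": [0, 0, 0.004], "fingers": 32}, {"offset": [-1.5, 0, 12], "dr": [0, 0, 0.004], "fingers": 32}, {"offset": [-2, 0, 14], "dr": [0, 0, 0.004], "fingers": 32}, {"offset": [-2.3, 0, 16], "dr": [0, 0, 0.004], "fingers": 32}, {"offset": [-2.3, 0, 16], "dr": [0, 0, 0.004], "fingers": 32}]'

```text
clock: 11.55
position: [0.5958, -0.0963, 0.1346]
orientation: [-0.001, 0.764, 0.645, 0.001]
wrist_force: [1.6, 5.9, -0.1]
width: 0.035
grasp_force: 30.5
```

```bash
python3 beam.py
python3 - <<'E'
from look import *
s=state(); print('TCP scale',np.round((np.array(s['position'])-__import__('beam').O)@np.c_[NX,S,Zw]*1000,1))
rel()
E
```

```text
top 11.55 beam [-2.100e-02  1.216e-01 -7.540e-02  9.100e+01] tip None pan [-0.5551  0.1254 -0.1806 50.    ]
scene 11.6 beam [-1.480e-02  1.175e-01 -7.520e-02  6.800e+01] tip [ 0.1034  0.1202 -0.2398 40.    ] pan [ 0.154   0.1331 -0.213  82.    ]
wrist 11.65 beam [-1.890e-02  1.228e-01 -9.480e-02  1.160e+03] tip [ 1.115e-01  1.251e-01 -2.431e-01  2.500e+02] pan [-1.2943e+00  1.3120e-01 -1.8410e-01  2.4040e+03]
TCP scale [   0.9 -199.7  134.8]
t 11.7 p [ 0.5958 -0.0963  0.1348] w 0.035 F [-0.1  5.3 -0.8]
```

Emit:
drive_tool --increments '[{"offset": [0.8, 0, 0], "dr": [0, 0, 0], "fingers": 32}, {"offset": [1.6, 0, 0], "dr": [0, 0, 0], "fingers": 32}, {"offset": [2, 0, 0], "dr": [0, 0, 0], "fingers": 32}, {"offset": [2, 0, 0], "dr": [0, 0, 0], "fingers": 32}]'

```text
clock: 12.2
position: [0.5958, -0.0962, 0.1348]
orientation: [-0.0, 0.764, 0.645, 0.0]
wrist_force: [-0.3, 1.9, -0.4]
width: 0.0353
grasp_force: 30.5
```

Run:
```python
from beam import *
tilt(('top','wrist')); s=state(); print('TCP scale',np.round((np.array(s['position'])-O)@np.c_[NX,S,Zw]*1000,1))
rel()
```

```text
top 12.2 beam [-2.410e-02  1.219e-01 -7.540e-02  9.200e+01] tip None pan [-0.4127  0.1249 -0.18   47.    ]
wrist 12.25 beam [-1.440e-02  1.229e-01 -9.470e-02  1.173e+03] tip [ 1.071e-01  1.253e-01 -2.430e-01  2.420e+02] pan [-1.3241e+00  1.3120e-01 -1.8400e-01  2.3870e+03]
TCP scale [   0.9 -199.7  134.9]
t 12.3 p [ 0.5958 -0.0962  0.1349] w 0.0348 F [-0.4  3.  -0.6]
```

Emit:
drive_tool --increments '[{"offset": [0.8, 0, 0], "dr": [0, 0, 0], "fingers": 35}, {"offset": [0.8, 0, 0], "dr": [0, 0, 0], "fingers": 36.5}, {"offset": [0.8, 0, 0], "dr": [0, 0, 0], "fingers": 38}, {"offset": [0.8, 0, 0], "dr": [0, 0, 0], "fingers": 41}, {"offset": [0.8, 0, 0], "dr": [0, 0, 0], "fingers": 44}, {"offset": [0.8, 0, 0], "dr": [0, 0, 0], "fingers": 46}, {"offset": [0.8, 0, 0], "dr": [0, 0, 0], "fingers": 46}]'

```text
clock: 13.18
position: [0.5961, -0.0948, 0.1349]
orientation: [-0.0, 0.764, 0.645, 0.0]
wrist_force: [0.9, -0.9, -0.5]
width: 0.0462
grasp_force: 0.0
```

Run:
```python
from beam import *
tilt(); s=state(); print('TCP scale',np.round((np.array(s['position'])-O)@np.c_[NX,S,Zw]*1000,1))
rel()
```

```text
top 13.18 beam [ 8.080e-02  1.137e-01 -7.530e-02  9.000e+01] tip None pan [-3.420e-02  1.086e-01 -1.797e-01  4.100e+01]
scene 13.22 beam [ 1.211e-01  1.090e-01 -7.570e-02  7.700e+01] tip [ 0.2638  0.0934 -0.2398 36.    ] pan [  0.4816   0.1179  -0.2062 106.    ]
wrist 13.28 beam [ 1.015e-01  1.122e-01 -9.260e-02  1.160e+03] tip [ 3.713e-01  9.650e-02 -2.440e-01  1.500e+02] pan [-2.494e-01  1.183e-01 -1.925e-01  2.712e+03]
TCP scale [   0.9 -198.2  134.9]
t 13.32 p [ 0.5961 -0.0948  0.1349] w 0.0461 F [ 0.5 -0.1  0.4]
```

One weight swings the weight end to the low stop. Rise, turn the fingers along the beam and move over the poise.

Emit:
drive_tool --increments '[{"offset": [0, 0, -40], "dr": [0, 0, 0], "fingers": 46}, {"offset": [0, 0, -90], "dr": [0, 0, 0], "fingers": 46}, {"offset": [20, 0, -130], "dr": [0, 0, 0.4], "fingers": 46}, {"offset": [50, 0, -130], "dr": [0, 0, 0.8], "fingers": 46}, {"offset": [50, 0, -130], "dr": [0, 0, 1.2], "fingers": 46}, {"offset": [50, 0, -130], "dr": [0, 0, 1.57], "fingers": 46}, {"offset": [50, 0, -130], "dr": [0, 0, 1.57], "fingers": 46}, {"offset": [50, 0, -130], "dr": [0, 0, 1.57], "fingers": 46}, {"offset": [50, 0, -130], "dr": [0, 0, 1.57], "fingers": 46}, {"offset": [50, 0, -130], "dr": [0, 0, 1.57], "fingers": 46}, {"offset": [50, 0, -130], "dr": [0, 0, 1.57], "fingers": 46}, {"offset": [50, 0, -130], "dr": [0, 0, 1.57], "fingers": 46}, {"offset": [50, 0, -130], "dr": [0, 0, 1.57], "fingers": 46}]'

```text
clock: 14.95
position: [0.6044, -0.0455, 0.2649]
orientation: [-0.001, 0.997, -0.083, -0.0]
wrist_force: [0.4, 0.9, 0.1]
width: 0.0461
grasp_force: 0.0
```

Run:
```python
from beam import *
tilt(); s=state(); p,d=get_image('wrist'); c,T=T_of('wrist',s); P=cloud(c,T,d); cv2.imwrite('pics/w9.png',p)
r=P-O; y=r@S;x=r@NX;z=P[...,2]
print('TCP scale',np.round((np.array(s['position'])-O)@np.c_[NX,S,Zw]*1000,1))
# seated disc profile
m=(np.hypot(x,y+.2)<.045)&(abs(x)<.012)
for a in np.arange(-.235,-.165,.005):
    k=m&(abs(y-a)<.0025); print(round(a,3),np.round(np.nanpercentile(z[k],[10,50,90]),4) if k.any() else '')
hsv=cv2.cvtColor(p,cv2.COLOR_BGR2HSV)
br=(hsv[...,1]>120)&(hsv[...,0]>15)&(hsv[...,0]<35)&(abs(x)<.03)&(y>-.19)&(y<-.02)&(z>.09)
print('brass',br.sum(),np.nanpercentile(z[br],[5,50,95]),np.nanpercentile(y[br],[2,50,98]))
h=br&(z>np.nanpercentile(z[br],96)-.005); uu=np.argwhere(h)[:,::-1]; print('knob px',uu.mean(0),'scale',np.nanmedian(x[h]),np.nanmedian(y[h]),np.nanmedian(z[h]),(y[h].min(),y[h].max()))
rel()
cv2.imwrite('pics/w9c.png',cv2.resize(p[60:330,110:400],(640,596),interpolation=2))
```

```text
top 14.95 beam [ 1.004e-01  1.129e-01 -7.550e-02  8.800e+01] tip None pan None
scene 15.0 beam [ 0.1058  0.1089 -0.0762 73.    ] tip [ 0.3126  0.0927 -0.2403 36.    ] pan [ 0.11    0.1028 -0.2027 89.    ]
wrist 15.05 beam [ 1.040e-01  1.127e-01 -7.400e-02  6.860e+02] tip [ 2.995e-01  9.650e-02 -2.399e-01  1.890e+02] pan [ 7.830e-02  1.055e-01 -1.978e-01  8.690e+02]
TCP scale [   1.  -148.4  264.9]
-0.235 [0.0267 0.0973 0.0986]
-0.23 [0.0988 0.1025 0.1035]
-0.225 [0.1021 0.1032 0.1041]
-0.22 [0.1031 0.1163 0.1185]
-0.215 [0.1172 0.1184 0.3543]
-0.21 [0.1185 0.3458 0.3541]
-0.205 [0.1447 0.3341 0.3519]
-0.2 [0.3231 0.3419 0.35  ]
-0.195 [0.3219 0.3282 0.3394]
-0.19 [0.1207 0.3213 0.323 ]
-0.185 [0.1076 0.312  0.3214]
-0.18 [0.1074 0.2891 0.3197]
-0.175 [0.1084 0.3006 0.3202]
-0.17 [0.1052 0.289  0.3049]
brass 288 [0.1019906  0.11595193 0.13945591] [-0.1544484  -0.14258518 -0.1295952 ]
knob px [246.93617021 173.14893617] scale 0.004626680752164248 -0.14466350913313047 0.1389587205271634 (np.float64(-0.1502610337754493), np.float64(-0.13894055710204903))
t 15.15 p [ 0.6044 -0.0457  0.2649] w 0.0456 F [-0.1  0.4  0.3]
```

View pics/w9c.png

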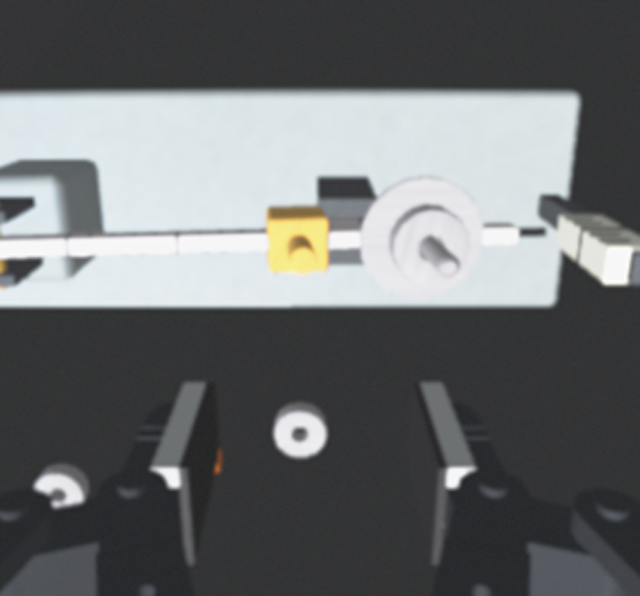

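The picture shows weight seated flat on the pan around the pin, poise knob at crop (300,245) free, and two weights plus the orange one still on the table. Now lower the fingers either side of the knob.

Emit:
drive_tool --increments '[{"offset": [1.5, -3.7, 50], "dr": [0, 0, 0], "fingers": 28}, {"offset": [1.5, -3.7, 90], "dr": [0, 0, 0], "fingers": 28}, {"offset": [1.5, -3.7, 105], "dr": [0, 0, 0], "fingers": 28}, {"offset": [1.5, -3.7, 120], "dr": [0, 0, 0], "fingers": 28}, {"offset": [1.5, -3.7, 130], "dr": [0, 0, 0], "fingers": 28}, {"offset": [1.5, -3.7, 133], "dr": [0, 0, 0], "fingers": 28}, {"offset": [1.5, -3.7, 133], "dr": [0, 0, 0], "fingers": 28}, {"offset": [1.5, -3.7, 133], "dr": [0, 0, 0], "fingers": 28}]' --force 20

```text
clock: 16.15
position: [0.6071, -0.0422, 0.1326]
orientation: [-0.001, 0.996, -0.084, 0.001]
wrist_force: [-0.1, -0.5, -1.0]
width: 0.0281
grasp_force: 0.0
```

```bash
cat > kn.py <<'E'
from beam import *
def go():
    s=state(); print('TCP scale',np.round((np.array(s['position'])-O)@np.c_[NX,S,Zw]*1000,1)); rel()
    for n in ('scene','top','wrist'):
        s=state(); p,d=get_image(n); c,T=T_of(n,s); P=cloud(c,T,d); r=P-O; y=r@S;x=r@NX;z=P[...,2]
        hsv=cv2.cvtColor(p,cv2.COLOR_BGR2HSV)
        br=(hsv[...,1]>110)&(hsv[...,0]>12)&(hsv[...,0]<38)&(abs(x)<.03)&(y>-.19)&(y<-.02)&(z>.09)
        b=(abs(x)<.004)&(z>.09)&(z<.16)&((y<-.235)&(y>-.252)); q=np.nanmedian(z[b]) if b.any() else 0
        # beam line
        m=(abs(x)<.004)&(z>.08)&(z<.15)&(hsv[...,1]<60)&(hsv[...,2]>150)&(((y<-.03)&(y>-.17))|((y<-.235)&(y>-.252)))
        Y=y[m];Zz=z[m]; k=[0,0]
        for _ in range(4):
            if len(Y)<10: break
            k=np.polyfit(Y,Zz,1); e=abs(Zz-np.polyval(k,Y)); g=e<max(.002,1.5*np.median(e)); Y=Y[g];Zz=Zz[g]
        print(n,round(float(s['clock']),2),'tilt(+low)',np.round(k,4),len(Y),'knob y',np.round(np.nanpercentile(y[br],[2,50,98]),4) if br.any() else '','ztop',np.round(np.nanpercentile(z[br],97),4) if br.any() else '')
if __name__=='__main__': go()
E
python3 kn.py
```

```text
TCP scale [   3.  -144.5  132.6]
t 16.15 p [ 0.6071 -0.0422  0.1326] w 0.0281 F [-0.1 -0.5 -1. ]
scene 16.15 tilt(+low) [0.1004 0.1183] 49 knob y [-0.1546 -0.1448 -0.1317] ztop 0.1379
top 16.2 tilt(+low) [0.1019 0.1208] 57 knob y [-0.1369 -0.1369 -0.1369] ztop 0.118
wrist 16.25 tilt(+low) [0.1    0.1213] 2269 knob y [-0.1544 -0.1421 -0.1293] ztop 0.1405
```

Emit:
drive_tool --increments '[{"offset": [0, -4, 0], "dr": [0, 0, 0], "fingers": 28}, {"offset": [0, -8, 0], "dr": [0, 0, 0], "fingers": 28}, {"offset": [0, -11, 0], "dr": [0, 0, 0], "fingers": 28}, {"offset": [0, -14, 0], "dr": [0, 0, 0], "fingers": 28}, {"offset": [0, -17, 0], "dr": [0, 0, 0], "fingers": 28}, {"offset": [0, -20, 0], "dr": [0, 0, 0], "fingers": 28}, {"offset": [0, -23, -1], "dr": [0, 0, 0], "fingers": 28}, {"offset": [0, -26, -1], "dr": [0, 0, 0], "fingers": 28}, {"offset": [0, -29, -1], "dr": [0, 0, 0], "fingers": 28}, {"offset": [0, -32, -1], "dr": [0, 0, 0], "fingers": 28}, {"offset": [0, -32, -1], "dr": [0, 0, 0], "fingers": 28}, {"offset": [0, -28, -1], "dr": [0, 0, 0], "fingers": 28}, {"offset": [0, -25, -1], "dr": [0, 0, 0], "fingers": 28}, {"offset": [0, -25, -1], "dr": [0, 0, 0], "fingers": 28}, {"offset": [0, -25, -1], "dr": [0, 0, 0], "fingers": 28}, {"offset": [0, -25, -1], "dr": [0, 0, 0], "fingers": 28}, {"offset": [0, -25, -1], "dr": [0, 0, 0], "fingers": 28}]'

```text
clock: 18.42
position: [0.6107, -0.0173, 0.1329]
orientation: [-0.001, 0.996, -0.084, 0.0]
wrist_force: [0.7, 0.0, -0.5]
width: 0.0278
grasp_force: 0.0
```

```bash
python3 kn.py
```

```text
TCP scale [   2.5 -119.4  132.9]
t 18.43 p [ 0.6107 -0.0173  0.1329] w 0.0278 F [ 0.7  0.  -0.5]
scene 18.43 tilt(+low) [-0.014   0.1195] 47 knob y [-0.1376 -0.1159 -0.1048] ztop 0.1705
top 18.48 tilt(+low) [-0.0205  0.1211] 37 knob y  ztop 
wrist 18.52 tilt(+low) [-0.0305  0.1212] 2110 knob y [-0.1297 -0.1174 -0.1058] ztop 0.1583
```

Emit:
drive_tool --increments '[{"offset": [0, 0, -4], "dr": [0, 0, 0], "fingers": 28}, {"offset": [0, 0, -8], "dr": [0, 0, 0], "fingers": 28}, {"offset": [0, 0, -8], "dr": [0, 0, 0], "fingers": 28}, {"offset": [0, 0, -8], "dr": [0, 0, 0], "fingers": 28}, {"offset": [0, 0, -8], "dr": [0, 0, 0], "fingers": 28}, {"offset": [0, 0, -8], "dr": [0, 0, 0], "fingers": 28}, {"offset": [0, 0, -8], "dr": [0, 0, 0], "fingers": 28}, {"offset": [0, 0, -8], "dr": [0, 0, 0], "fingers": 28}, {"offset": [0, 0, -8], "dr": [0, 0, 0], "fingers": 28}, {"offset": [0, 0, -8], "dr": [0, 0, 0], "fingers": 28}, {"offset": [0, 0, -8], "dr": [0, 0, 0], "fingers": 28}, {"offset": [0, 0, -8], "dr": [0, 0, 0], "fingers": 28}]'

```text
clock: 20.08
position: [0.6108, -0.0175, 0.141]
orientation: [-0.0, 0.996, -0.084, 0.0]
wrist_force: [0.3, -0.4, 0.0]
width: 0.0284
grasp_force: 0.0
```

```bash
python3 kn.py
```

```text
TCP scale [   2.5 -119.5  141. ]
t 20.07 p [ 0.6108 -0.0175  0.141 ] w 0.0284 F [ 0.3 -0.4  0. ]
scene 20.07 tilt(+low) [-0.0404  0.1186] 53 knob y [-0.1354 -0.1172 -0.1041] ztop 0.159
top 20.12 tilt(+low) [-0.0431  0.1204] 37 knob y  ztop 
wrist 20.18 tilt(+low) [-0.0407  0.1213] 2114 knob y [-0.1296 -0.117  -0.1053] ztop 0.1595
```

Emit:
drive_tool --increments '[{"offset": [0, 3, 0], "dr": [0, 0, 0], "fingers": 28}, {"offset": [0, 6, 0], "dr": [0, 0, 0], "fingers": 28}, {"offset": [0, 8, 0], "dr": [0, 0, 0], "fingers": 28}, {"offset": [0, 10, 0], "dr": [0, 0, 0], "fingers": 28}, {"offset": [0, 12, 0], "dr": [0, 0, 0], "fingers": 28}, {"offset": [0, 12, 0], "dr": [0, 0, 0], "fingers": 28}, {"offset": [0, 12, 0], "dr": [0, 0, 0], "fingers": 28}, {"offset": [0, 8, 0], "dr": [0, 0, 0], "fingers": 28}, {"offset": [0, 5, 0], "dr": [0, 0, 0], "fingers": 28}, {"offset": [0, 5, 0], "dr": [0, 0, 0], "fingers": 28}, {"offset": [0, 5, 0], "dr": [0, 0, 0], "fingers": 28}, {"offset": [0, 5, 0], "dr": [0, 0, 0], "fingers": 28}, {"offset": [0, 5, 0], "dr": [0, 0, 0], "fingers": 28}, {"offset": [0, 5, 0], "dr": [0, 0, 0], "fingers": 28}, {"offset": [0, 5, 0], "dr": [0, 0, 0], "fingers": 28}, {"offset": [0, 5, 0], "dr": [0, 0, 0], "fingers": 28}, {"offset": [0, 5, 0], "dr": [0, 0, 0], "fingers": 28}, {"offset": [0, 5, 0], "dr": [0, 0, 0], "fingers": 28}]'

```text
clock: 22.48
position: [0.6099, -0.0224, 0.141]
orientation: [-0.0, 0.996, -0.084, 0.0]
wrist_force: [0.1, 0.6, -0.3]
width: 0.0281
grasp_force: 0.0
```

```bash
python3 kn.py
```

```text
TCP scale [   2.5 -124.5  141. ]
t 22.48 p [ 0.6099 -0.0224  0.141 ] w 0.0281 F [ 0.1  0.6 -0.3]
scene 22.48 tilt(+low) [0.029  0.1193] 47 knob y [-0.1508 -0.1282 -0.113 ] ztop 0.1513
top 22.52 tilt(+low) [0.0015 0.1198] 39 knob y  ztop 
wrist 22.57 tilt(+low) [0.0179 0.1212] 2168 knob y [-0.1385 -0.1259 -0.1132] ztop 0.1524
```

Emit:
drive_tool --increments '[{"offset": [0, -2, 0], "dr": [0, 0, 0], "fingers": 28}, {"offset": [0, -4, 0], "dr": [0, 0, 0], "fingers": 28}, {"offset": [0, -5, 0], "dr": [0, 0, 0], "fingers": 28}, {"offset": [0, -6, 0], "dr": [0, 0, 0], "fingers": 28}, {"offset": [0, -6, 0], "dr": [0, 0, 0], "fingers": 28}, {"offset": [0, -6, 0], "dr": [0, 0, 0], "fingers": 28}, {"offset": [0, -3, 0], "dr": [0, 0, 0], "fingers": 28}, {"offset": [0, -1, 0], "dr": [0, 0, 0], "fingers": 28}, {"offset": [0, -1, 0], "dr": [0, 0, 0], "fingers": 28}, {"offset": [0, -1, 0], "dr": [0, 0, 0], "fingers": 28}, {"offset": [0, -1, 0], "dr": [0, 0, 0], "fingers": 28}, {"offset": [0, -1, 0], "dr": [0, 0, 0], "fingers": 28}, {"offset": [0, -1, 0], "dr": [0, 0, 0], "fingers": 28}, {"offset": [0, -1, 0], "dr": [0, 0, 0], "fingers": 28}, {"offset": [0, -1, 0], "dr": [0, 0, 0], "fingers": 28}, {"offset": [0, -1, 0], "dr": [0, 0, 0], "fingers": 28}, {"offset": [0, -1, 0], "dr": [0, 0, 0], "fingers": 28}]'

```text
clock: 24.75
position: [0.6101, -0.0214, 0.1409]
orientation: [-0.0, 0.996, -0.084, 0.0]
wrist_force: [0.2, 0.7, -0.7]
width: 0.028
grasp_force: 0.0
```

```bash
python3 kn.py
```

```text
TCP scale [   2.5 -123.5  140.9]
t 24.75 p [ 0.6101 -0.0214  0.1409] w 0.028 F [ 0.2  0.7 -0.7]
scene 24.75 tilt(+low) [0.0256 0.1182] 47 knob y [-0.1495 -0.1295 -0.1164] ztop 0.1505
top 24.8 tilt(+low) [0.0426 0.1223] 38 knob y  ztop 
wrist 24.85 tilt(+low) [0.0178 0.1212] 2140 knob y [-0.1385 -0.126  -0.1133] ztop 0.1524
```

Emit:
drive_tool --increments '[{"offset": [0, -3, 0], "dr": [0, 0, 0], "fingers": 28}, {"offset": [0, -6, 0], "dr": [0, 0, 0], "fingers": 28}, {"offset": [0, -8, 0], "dr": [0, 0, 0], "fingers": 28}, {"offset": [0, -9.5, 0], "dr": [0, 0, 0], "fingers": 28}, {"offset": [0, -9.5, 0], "dr": [0, 0, 0], "fingers": 28}, {"offset": [0, -9.5, 0], "dr": [0, 0, 0], "fingers": 28}, {"offset": [0, -6, 0], "dr": [0, 0, 0], "fingers": 28}, {"offset": [0, -3, 0], "dr": [0, 0, 0], "fingers": 28}, {"offset": [0, -3, 0], "dr": [0, 0, 0], "fingers": 28}, {"offset": [0, -3, 0], "dr": [0, 0, 0], "fingers": 28}, {"offset": [0, -3, 0], "dr": [0, 0, 0], "fingers": 28}, {"offset": [0, -3, 0], "dr": [0, 0, 0], "fingers": 28}, {"offset": [0, -3, 0], "dr": [0, 0, 0], "fingers": 28}, {"offset": [0, -3, 0], "dr": [0, 0, 0], "fingers": 28}, {"offset": [0, -3, 0], "dr": [0, 0, 0], "fingers": 28}, {"offset": [0, -3, 0], "dr": [0, 0, 0], "fingers": 28}, {"offset": [0, -3, 0], "dr": [0, 0, 0], "fingers": 28}]'

```text
clock: 27.02
position: [0.6106, -0.0185, 0.1409]
orientation: [-0.0, 0.996, -0.084, 0.0]
wrist_force: [-0.8, 0.2, -0.3]
width: 0.0278
grasp_force: 0.0
```

```bash
python3 kn.py
```

```text
TCP scale [   2.5 -120.5  140.9]
t 27.02 p [ 0.6106 -0.0185  0.1409] w 0.0278 F [-0.8  0.2 -0.3]
scene 27.02 tilt(+low) [0.002  0.1194] 48 knob y [-0.138  -0.1228 -0.1058] ztop 0.1529
top 27.07 tilt(+low) [-0.04    0.1188] 37 knob y  ztop 
wrist 27.12 tilt(+low) [-0.0078  0.1213] 2114 knob y [-0.1345 -0.1218 -0.1091] ztop 0.1557
```

Emit:
drive_tool --increments '[{"offset": [0, 3, 0], "dr": [0, 0, 0], "fingers": 28}, {"offset": [0, 6, 0], "dr": [0, 0, 0], "fingers": 28}, {"offset": [0, 7.4, 0], "dr": [0, 0, 0], "fingers": 28}, {"offset": [0, 8.4, 0], "dr": [0, 0, 0], "fingers": 28}, {"offset": [0, 8.4, 0], "dr": [0, 0, 0], "fingers": 28}, {"offset": [0, 8.4, 0], "dr": [0, 0, 0], "fingers": 28}, {"offset": [0, 5, 0], "dr": [0, 0, 0], "fingers": 28}, {"offset": [0, 2, 0], "dr": [0, 0, 0], "fingers": 28}, {"offset": [0, 2, 0], "dr": [0, 0, 0], "fingers": 28}, {"offset": [0, 2, 0], "dr": [0, 0, 0], "fingers": 28}, {"offset": [0, 2, 0], "dr": [0, 0, 0], "fingers": 28}, {"offset": [0, 2, 0], "dr": [0, 0, 0], "fingers": 28}, {"offset": [0, 2, 0], "dr": [0, 0, 0], "fingers": 28}, {"offset": [0, 2, 0], "dr": [0, 0, 0], "fingers": 28}, {"offset": [0, 2, 0], "dr": [0, 0, 0], "fingers": 28}, {"offset": [0, 2, 0], "dr": [0, 0, 0], "fingers": 28}, {"offset": [0, 2, 0], "dr": [0, 0, 0], "fingers": 28}]'

```text
clock: 29.3
position: [0.6102, -0.0204, 0.1409]
orientation: [-0.0, 0.996, -0.084, 0.0]
wrist_force: [0.2, -0.0, 0.3]
width: 0.0282
grasp_force: 0.0
```

```bash
python3 kn.py
```

```text
TCP scale [   2.5 -122.5  140.9]
t 29.3 p [ 0.6102 -0.0204  0.1409] w 0.0282 F [ 0.2 -0.   0.3]
scene 29.3 tilt(+low) [-0.0003  0.1188] 47 knob y [-0.1367 -0.1225 -0.1077] ztop 0.154
top 29.35 tilt(+low) [0.0121 0.1224] 44 knob y  ztop 
wrist 29.4 tilt(+low) [-0.0081  0.1213] 2110 knob y [-0.1344 -0.1217 -0.1089] ztop 0.1557
```

Emit:
drive_tool --increments '[{"offset": [0, 3, 0], "dr": [0, 0, 0], "fingers": 28}, {"offset": [0, 6, 0], "dr": [0, 0, 0], "fingers": 28}, {"offset": [0, 7, 0], "dr": [0, 0, 0], "fingers": 28}, {"offset": [0, 7.7, 0], "dr": [0, 0, 0], "fingers": 28}, {"offset": [0, 7.7, 0], "dr": [0, 0, 0], "fingers": 28}, {"offset": [0, 7.7, 0], "dr": [0, 0, 0], "fingers": 28}, {"offset": [0, 4, 0], "dr": [0, 0, 0], "fingers": 28}, {"offset": [0, 1, 0], "dr": [0, 0, 0], "fingers": 28}, {"offset": [0, 1, 0], "dr": [0, 0, 0], "fingers": 28}, {"offset": [0, 1, 0], "dr": [0, 0, 0], "fingers": 28}, {"offset": [0, 1, 0], "dr": [0, 0, 0], "fingers": 28}, {"offset": [0, 1, 0], "dr": [0, 0, 0], "fingers": 28}, {"offset": [0, 1, 0], "dr": [0, 0, 0], "fingers": 28}, {"offset": [0, 1, 0], "dr": [0, 0, 0], "fingers": 28}, {"offset": [0, 1, 0], "dr": [0, 0, 0], "fingers": 28}, {"offset": [0, 1, 0], "dr": [0, 0, 0], "fingers": 28}, {"offset": [0, 1, 0], "dr": [0, 0, 0], "fingers": 28}]'

```text
clock: 31.58
position: [0.6101, -0.0214, 0.1409]
orientation: [-0.0, 0.996, -0.084, 0.0]
wrist_force: [-0.5, 0.2, -0.1]
width: 0.0279
grasp_force: 0.0
```

```bash
python3 kn.py
```

```text
TCP scale [   2.5 -123.5  140.9]
t 31.57 p [ 0.6101 -0.0214  0.1409] w 0.0279 F [-0.5  0.2 -0.1]
scene 31.57 tilt(+low) [-0.0005  0.1182] 50 knob y [-0.1376 -0.1229 -0.1086] ztop 0.1513
top 31.62 tilt(+low) [0.0096 0.1216] 50 knob y  ztop 
wrist 31.68 tilt(+low) [-0.0036  0.1212] 2082 knob y [-0.1353 -0.1226 -0.1098] ztop 0.1552
```

Run:
```python
from beam import *
p=cv2.imread('pics/w1.png'); f=np.load('pics/w1.npz'); c=camera_info('wrist'); P=cloud(c,f['T'],f['d'])
def fit(p,P):
    r=P-O;y=r@S;x=r@NX;z=P[...,2];hsv=cv2.cvtColor(p,cv2.COLOR_BGR2HSV)
    m=(abs(x)<.004)&(z>.08)&(z<.15)&(hsv[...,1]<60)&(hsv[...,2]>150)&(((y<-.03)&(y>-.17))|((y<-.235)&(y>-.252)))
    Y=y[m];Z=z[m]
    for _ in range(4):
        k=np.polyfit(Y,Z,1);e=abs(Z-np.polyval(k,Y));g=e<max(.002,1.5*np.median(e));Y=Y[g];Z=Z[g]
    return k,len(Y)
print('high stop',fit(p,P))
s=state();q,d=get_image('wrist');c,T=T_of('wrist',s);P=cloud(c,T,d)
print('now',fit(q,P))
# tilt cross-check: pointer tip height vs plate centre line in scene/wrist
r=P-O;y=r@S;x=r@NX;z=P[...,2]
m=(abs(x)<.003)&(y<-.251)&(y>-.264)&(z>.08); print('pointer z',np.nanmedian(z[m]),m.sum())
K=(np.abs(x)<.02)&(y<-.262)&(y>-.3)&(z>.05); v,u=np.where(K); print('post px',u.min(),u.max(),v.min(),v.max())
```

```text
high stop (array([-0.09877385,  0.12129724]), 596)
now (array([-0.00321583,  0.12130945]), 2092)
pointer z 0.11767528749849737 130
post px 437 511 184 258
```

Emit:
drive_tool --increments '[{"offset": [0, 3, 0], "dr": [0, 0, 0], "fingers": 28}, {"offset": [0, 6, 0], "dr": [0, 0, 0], "fingers": 28}, {"offset": [0, 6.7, 0], "dr": [0, 0, 0], "fingers": 28}, {"offset": [0, 7.25, 0], "dr": [0, 0, 0], "fingers": 28}, {"offset": [0, 7.25, 0], "dr": [0, 0, 0], "fingers": 28}, {"offset": [0, 7.25, 0], "dr": [0, 0, 0], "fingers": 28}, {"offset": [0, 4, 0], "dr": [0, 0, 0], "fingers": 28}, {"offset": [0, 0, 0], "dr": [0, 0, 0], "fingers": 28}, {"offset": [0, 0, 0], "dr": [0, 0, 0], "fingers": 28}, {"offset": [0, 0, 0], "dr": [0, 0, 0], "fingers": 28}, {"offset": [0, 0, 0], "dr": [0, 0, 0], "fingers": 28}, {"offset": [0, 0, 0], "dr": [0, 0, 0], "fingers": 28}, {"offset": [0, 0, 0], "dr": [0, 0, 0], "fingers": 28}, {"offset": [0, 0, 0], "dr": [0, 0, 0], "fingers": 28}, {"offset": [0, 0, 0], "dr": [0, 0, 0], "fingers": 28}, {"offset": [0, 0, 0], "dr": [0, 0, 0], "fingers": 28}, {"offset": [0, 0, 0], "dr": [0, 0, 0], "fingers": 28}]'

```text
clock: 33.9
position: [0.6101, -0.0214, 0.1409]
orientation: [-0.0, 0.996, -0.084, 0.0]
wrist_force: [0.3, -0.1, 0.4]
width: 0.0281
grasp_force: 0.0
```

```bash
python3 kn.py
```

```text
TCP scale [   2.5 -123.5  140.9]
t 33.9 p [ 0.6101 -0.0214  0.1409] w 0.0281 F [ 0.3 -0.1  0.4]
scene 33.9 tilt(+low) [0.0098 0.1194] 53 knob y [-0.1378 -0.1225 -0.1098] ztop 0.1529
top 33.95 tilt(+low) [-0.0122  0.1194] 50 knob y  ztop 
wrist 34.0 tilt(+low) [-0.0012  0.1212] 2114 knob y [-0.1356 -0.1231 -0.1101] ztop 0.1547
```

Emit:
drive_tool --increments '[{"offset": [0, 0, -6], "dr": [0, 0, 0], "fingers": 30}, {"offset": [0, 0, -14], "dr": [0, 0, 0], "fingers": 30}, {"offset": [0, 0, -30], "dr": [0, 0, 0], "fingers": 30}, {"offset": [0, 0, -70], "dr": [0, 0, 0], "fingers": 30}, {"offset": [0, 0, -120], "dr": [0, 0, 0], "fingers": 30}, {"offset": [0, 0, -120], "dr": [0, 0, 0], "fingers": 30}, {"offset": [0, 0, -120], "dr": [0, 0, 0], "fingers": 30}, {"offset": [0, 0, -120], "dr": [0, 0, 0], "fingers": 30}, {"offset": [0, 0, -120], "dr": [0, 0, 0], "fingers": 30}, {"offset": [0, 0, -120], "dr": [0, 0, 0], "fingers": 30}, {"offset": [0, 0, -120], "dr": [0, 0, 0], "fingers": 30}, {"offset": [0, 0, -120], "dr": [0, 0, 0], "fingers": 30}, {"offset": [0, 0, -120], "dr": [0, 0, 0], "fingers": 30}, {"offset": [0, 0, -120], "dr": [0, 0, 0], "fingers": 30}, {"offset": [0, 0, -120], "dr": [0, 0, 0], "fingers": 30}]'

```text
clock: 35.92
position: [0.61, -0.0215, 0.261]
orientation: [-0.0, 0.996, -0.084, 0.0]
wrist_force: [0.6, 0.8, -0.3]
width: 0.03
grasp_force: 0.0
```

```bash
python3 kn.py
python3 - <<'E'
from beam import *
s=state();p,d=get_image('wrist');c,T=T_of('wrist',s);P=cloud(c,T,d);r=P-O;y=r@S;x=r@NX;z=P[...,2]
m=(abs(x)<.003)&(y<-.251)&(y>-.264)&(z>.08); print('pointer z',np.nanmedian(z[m]),m.sum())
for a in (-.217,-.213,-.19,-.186,-.183):
    k=(abs(x)<.012)&(abs(y-a)<.002)&(z<.2); print(a,np.nanmedian(z[k]) if k.any() else '',k.sum())
E
```

```text
TCP scale [   2.5 -123.6  261. ]
t 35.92 p [ 0.61   -0.0215  0.261 ] w 0.03 F [ 0.6  0.8 -0.3]
scene 35.92 tilt(+low) [0.02 0.12] 49 knob y [-0.1375 -0.1271 -0.1152] ztop 0.1522
top 35.98 tilt(+low) [-0.0254  0.1196] 44 knob y  ztop 
wrist 36.02 tilt(+low) [-0.0006  0.1213] 920 knob y [-0.1351 -0.1241 -0.1113] ztop 0.1544
pointer z 0.11713264865463469 61
-0.217 0.13901034040918897 56
-0.213 0.1393937231460986 95
-0.19 0.13911401765616582 137
-0.186 0.1348241456849425 172
-0.183 0.12590969829043042 131
```

```bash
python3 -c "from h import *; print(close_job())"
```

```text
the job is handed in; nothing more can be done
None
```

I handed the job in with one weight seated flat on the pan, the poise set so the beam floats level (last tilt reading about 0.001 rad), and the arm clear; one slip was that the weight briefly jammed on the pin while being lowered and dragged the beam down with about 8 N, which I then freed.

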